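Set the bread slicing guide to the red line and run its wing nut down finger-tight

ROBOT

A 6-joint arm with a two-finger parallel gripper is mounted at the origin on a cart in front of the work surface, level with it; the furniture and walls round the work are solid. World frame = base frame: x ahead of the robot, y to its left, z up, the work surface at z = 0. Lengths are in mm, angles in degrees, forces in N, time in s.
With the tool pointing down it reaches from about 350 to 850 mm from the base axis. Payload 8.1 kg.
Tool frame: the origin (TCP) lies at the very end of the fingers, on their centre line; the grasp point (between the pads) lies 19 mm behind it (r.grasp_offset is the distance from the TCP to the grasp point, in mm); z points along the fingers, y is the line along which they close (so a half turn about z gives the same grasp; the last joint's range is limited). The gripper opens to 85 mm and grips with 20 to 120 N. Pads are 22 mm wide; open, the fingers measure 114 mm over their backs; the gripper's body (76 mm by 85 mm) begins 54 mm behind the grasp point. The pads swing forward as they close: fully open they stand 13 mm farther back than shut.
Start: joints at [-71.012, 7.471, 85.268, -0, 87.261, -4.893], TCP at [242.922, -548.629, 231.292] pointing down, gripper open.
Joint ranges: [-169.43, 169.43], [-51.17, 129.36], [1.28, 143.12], [-76.62, 256.62], [0, 156.53], [-152.29, 152.29]. Speed limits (degrees/s): [136.94, 136.94, 159.86, 180, 180, 180].

INTERFACE

Orientations are given as [roll, pitch, yaw] about the fixed x, y, z axes, in that order (R = Rz(yaw) Ry(pitch) Rx(roll)).
In Python, from bench import r gives the robot as it stands.
- The arm moves only by the tool carry_out, never from a script. Its argument "commands" is a list of rows, each an object with "jaw": the finger opening in m, from 0 to 0.0854; "translation": the shift along the tool's x, y, z in m, a list of three; "spin": the turn about the tool's z in rad. A call has exactly 8 rows; each row shifts and turns the commanded pose from where the row before left it, along the tool's axes as they then stand; what a row does not reach is not made up. A row lasts 1/12 s, in which the tool goes at most 41.7 mm and 7.16 degrees, less where a joint would pass 70% of its speed; a pose out of reach is approached as far as the arm can. A call is refused whole if a number of a shift passes 0.0417 or a number of a turn 0.125, either way. A call with a gripper value outside its range is refused whole. The fingers move at their own pace and stop on an object; "squeeze" is the grip in N (left out, the last holds). Time passes only in rows, so rows that do not move let the fingers close, or fill a call up. It gives the time, the measured TCP pose, the force, the opening and the grip force at its end, in the units of the state.
- r.sense(): the state, without advancing time (a new reading comes with each control period).
- r.snapshot(name): name is "scene" or "top"; returns a dict with "pixels" (384x512x3 uint8, blue, green, red), "K" (3x3 intrinsics, pixels), "extrinsics" (4x4, takes a point from camera to world coordinates). Camera axes: x right, y down, z forward; pixel columns grow to the right and rows downward; lengths in mm; the calibration is good to about 2 mm. A picture is of the moment at which its call begins. There is no depth.
- r.hand_in(): hands the job in; it is judged then, once.
Trained networks look in a picture, given as the dict that the camera call returned (one of the last four; its "shot" number tells which), for a name from the list of things; names that differ only in an ending like _2 or _b are one class to them, and where a whole thing is asked for, a point or a joint stands for the part that bears it (a point fixed in the world has none). Each returns a list of dicts, best first, with "score" (0 to 1); they miss things now and then, are a little off and sometimes report something else, mostly with a low value. They report only what shows in the picture. A call takes as long as a camera call.
- r.spot_in(picture, target): "xy" ([column, row] in pixels, amid what is visible of it).
- r.regions_of(picture, target): "pixels" (384x512 bool, what is visible of it) and "xy" ([column, row] in pixels, amid what is visible of it).
- r.landmark_of(picture, target): "xy" ([column, row] in pixels: a listed point, or the origin of a listed thing).
The state is a dict: "time": time; "joint_pos": joint angles; "qd": joint speeds; "joint_efforts": joint torques, N m; "tool_pos": TCP position; "tcp_rot": TCP orientation; "ft_force": force on the tool from outside, world axes, zero at the start; "wrist_torque": the same for the moment, N m; "finger_gap": finger opening in mm; "grip_force": force on a finger pad.
Only numpy, scipy, OpenCV 4.12 (cv2) and the standard library are available. Lean on these libraries where they do the work, as an engineer would, in place of code of your own. Each camera call takes 0.05 s, during which the arm holds its last target. There are 200 camera calls.

TASK

The bread slicing guide is set too thick. Push its steel stop along its track towards the knife posts until the front face of the stop stands on the red line, then turn the loose wing nut clockwise with light fingertip strokes on its wings until it is finger-tight on the stop. Only push and stroke: do not squeeze the nut hard, do not lift anything, and leave the jars and the teaspoon where they stand.

Things in the scene. Friction and masses are not known exactly. Their poses are not given: they have to be found in the camera images.
- guide: Fixed wooden bread slicing guide, 319 x 150 mm, top 20 mm above the worktop. Origin: on the worktop under the middle of the knife slot; -y runs right along the stop's track (u), +x away from the robot, z up. Board u -122..197 mm. Knife posts 88 mm high at u -16..16, x +-53..72 mm; back rest 58 mm high at u -120..-20, x 61..74; rails 7 mm high at x +-22..31, u 22..194.
- red_line (a point): Middle of the long red line (4 mm wide, square to the track; the other, shorter scale marks are dark), on top of the board, 20 mm right of the knife slot. Axes as the guide. The front face of the stop belongs over it.
- stop: Loose bent-steel stop, 0.2 kg, between the rails; slides with 1-2 N. Axes as the guide. Origin: middle of its front face (on the knife posts' side), at the foot's underside, 20 mm above the worktop. Upright plate 100 mm wide, 4 mm thick, top 71 mm above the origin; behind it a flat foot 41 mm wide, 6 mm thick, 130 mm long towards -y, with a 12 mm slot round the stud, ending in an upturned tab.
- push_tab (a point): Middle of the outer face of the push tab at the right end of the stop, 20 mm above the foot's underside; tab 41 mm wide, 5 mm thick, its top (a rolled edge that stands 1 mm proud) 33 mm above the foot's underside. Pushing here towards the guide's +y moves the stop towards the knife posts (thinner slices).
- stud_foot (a point): Point on the axis of the upright stud (8 mm thick, fixed in the guide 105 mm right of the knife slot, top 70 mm above the worktop), level with the top of the stop's foot, 26 mm above the worktop: the nut is tight when its underside is pressed down here. With the stop on the red line the tab's inner face is 40 mm right of this axis, too near for a finger to pass on that side.
- wing_nut: Black wing nut on the stud. Origin: on the stud axis, at its underside. Wings along +x and -x reach 32 mm, 7 mm thick, 9 to 33 mm above the origin; hub 17 mm across (28 mm in the lowest 5 mm). Clockwise from above lowers it 4 mm a turn. Starts 4 to 8 mm above the foot, turns with under 1 N at the wings and stays where left; a push of 6 to 12 N on a wing makes it tight.
- jam_jar: Red jam jar with a green lid, 62 mm across, 86 mm high, behind the guide; origin under its centre. Must not be moved.
- peanut_jar: Jar with a black lid, 65 mm across, 98 mm high, behind the right end of the guide; origin under its centre. Must not be moved.
- teaspoon: Steel teaspoon, 139 x 30 x 10 mm, lying right of the guide. Must not be moved.

How it is judged (in metres and radians):
On the way, in this order (a step that is already met when the one before it is completed fails the run):
1. the stop's front face is on the red line, the nut still loose (y of stop in the frame of red_line between -0.004 and 0.004 m and contact force between wing_nut and stop below 0.5 N), for 0.2 s.
2. the nut bears on the stop (contact force between wing_nut and stop above 8 N), for 0.2 s.
At the end, for the whole second after the job is handed in: The stop's front face is within 4 mm of the middle of the red line, its foot flat on the board, and the wing nut presses on it with more than 8 N; all at rest (y of stop in the frame of red_line between -0.004 and 0.004 m and z of stop in the frame of red_line below 0.003 m and contact force between wing_nut and stop above 8 N and linear speed of stop below 0.01 m/s and angular speed of wing_nut below 0.1 rad/s); the robot touches nothing.
It fails at once if the stop is lifted or tipped by more than 8 mm out of its track (z of stop in the frame of red_line above 0.008 m or z of push_tab in the frame of red_line above 0.028 m).
It fails at once if the fingers squeeze or force the wing nut with more than 25 N (contact force between the fingers and wing_nut above 25 N).
It fails at once if a jar or the teaspoon is moved by more than 15 mm (distance of any of jam_jar, peanut_jar, teaspoon from where it was at the start of the episode above 0.015 m).
It also fails if it takes over 64 s, if anything falls off the work surface, if the arm or the gripper's body presses on something with over 40 N, if the wrist force passes 120 N, or if a joint passes its speed limit or range.

## Working session

There is one attempt and no reset: what is moved stays moved. The work goes in short steps, Python scripts to look and compute and a tool call to move; the robot and the scene stay as the last step left them, time stands still between calls to the robot, and variables do not carry over. Pictures are saved under pics/ and viewed, at most 10 in all, crops included, and the job is handed in when it is done.

Besides the shell and the picture viewer there is one more tool, called after "Request:" as name([rows], argument=value, ...), one row to a line, values as JSON. carry_out: Moves the arm, as the interface text tells. Its arguments: {"type":"object","properties":{"commands":{"type":"array","items":{"type":"object","properties":{"jaw":{"type":"number"},"translation":{"type":"array","items":{"type":"number"}},"spin":{"type":"number"}}}},"squeeze":{"type":"number"}},"required":["commands"]}

```bash
mkdir -p pics; cat > h.py <<'E'
import numpy as np, cv2
from bench import r
def ray(p,uv):
    K=np.array(p["K"]);T=np.array(p["extrinsics"])
    d=T[:3,:3]@np.linalg.solve(K,[uv[0],uv[1],1]);return T[:3,3],d
def at_z(p,uv,z):
    o,d=ray(p,uv);return o+d*(z-o[2])/d[2]
def tri(a,b):
    A=[];B=[]
    for o,d in (a,b):
        d=d/np.linalg.norm(d);P=np.eye(3)-np.outer(d,d);A.append(P);B.append(P@o)
    return np.linalg.solve(sum(A),sum(B))
def proj(p,X):
    K=np.array(p["K"]);T=np.linalg.inv(np.array(p["extrinsics"]))
    q=K@(T[:3,:3]@np.array(X)+T[:3,3]);return q[:2]/q[2]
E
python3 - <<'E'
from h import *
np.set_printoptions(precision=1,suppress=True)
P={n:r.snapshot(n) for n in("scene","top")}
for n in P: cv2.imwrite(f"pics/{n}0.png",P[n]["pixels"]); print(n,np.array(P[n]["extrinsics"])[:3,3])
for t in ["guide","red_line","stop","push_tab","stud_foot","wing_nut","jam_jar","peanut_jar","teaspoon"]:
    L={}
    for n in P:
        l=r.landmark_of(P[n],t); 
        if l: L[n]=l[0]["xy"]; print(t,n,np.array(l[0]["xy"]),round(l[0]["score"],2), at_z(P[n],l[0]["xy"],dict(red_line=20,stop=20,push_tab=40,stud_foot=26,wing_nut=32).get(t,0)))
    if len(L)==2: print("   tri",tri(ray(P["scene"],L["scene"]),ray(P["top"],L["top"])))
s=r.sense();print(s["tool_pos"],s["tcp_rot"],s["time"],s["finger_gap"],s["ft_force"])
E
```

```text
scene [153.5 422.5 537.8]
top [ 440.3 -130.8  884.1]
guide scene [275.6 248.8] 0.79 [507.2 -51.7   0. ]
guide top [216.8 229.9] 0.78 [500.8 -52.    0. ]
   tri [503.1 -50.7   2.5]
red_line top [225.1 226.4] 0.77 [507.2 -71.3  20. ]
stop scene [294.  230.1] 0.84 [ 499.5 -103.2   20. ]
stop top [242.1 227.3] 0.71 [ 505.7 -107.8   20. ]
   tri [ 504.7 -108.4   14.2]
push_tab scene [322.  192.6] 0.88 [ 514.2 -231.4   40. ]
push_tab top [299.1 226. ] 0.65 [ 508.3 -227.9   40. ]
   tri [ 509.5 -226.6   44.3]
stud_foot scene [303.  210.1] 0.83 [ 519.9 -165.3   26. ]
stud_foot top [261.7 230.9] 0.85 [ 498.1 -149.8   26. ]
   tri [ 501.7 -146.6   44.5]
wing_nut scene [310.2 212.5] 0.45 [ 498.8 -161.1   32. ]
wing_nut top [263.4 225.2] 0.76 [ 509.7 -153.2   32. ]
   tri [ 503.7 -156.2   33.9]
jam_jar scene [266.5 190.6] 0.74 [ 653.9 -205.     0. ]
jam_jar top [288.4 163.9] 0.84 [ 651.3 -209.4    0. ]
   tri [ 653.8 -208.4   -2.2]
peanut_jar scene [303.6 171. ] 0.87 [ 636.  -340.7    0. ]
peanut_jar top [339.8 174.9] 0.77 [ 627.4 -325.     0. ]
   tri [ 624.6 -322.3   13. ]
teaspoon scene [332.5 186.2] 0.53 [ 538.1 -325.     0. ]
teaspoon top [341.6 219.2] 0.73 [ 527.6 -326.6    0. ]
   tri [ 531.8 -323.6    2.7]
[ 242.9 -548.6  231.3] [180.    0.   23.9] 1.0 85.56095907715944 [ 0.5 -0.6 -0.6]
```

```bash
python3 - <<'E'
import cv2
a=cv2.imread("pics/top0.png")[130:290,170:400];cv2.imwrite("pics/a.png",cv2.resize(a,None,fx=3.4,fy=3.4,interpolation=cv2.INTER_CUBIC))
a=cv2.imread("pics/scene0.png")[120:320,190:400];cv2.imwrite("pics/b.png",cv2.resize(a,None,fx=3,fy=3,interpolation=cv2.INTER_CUBIC))
E
```

```text
(no output)
```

View pics/a.png

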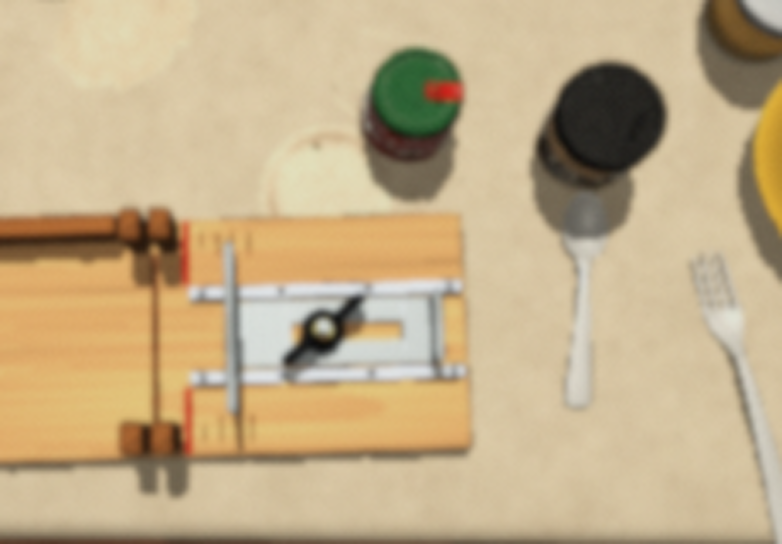

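View pics/b.png

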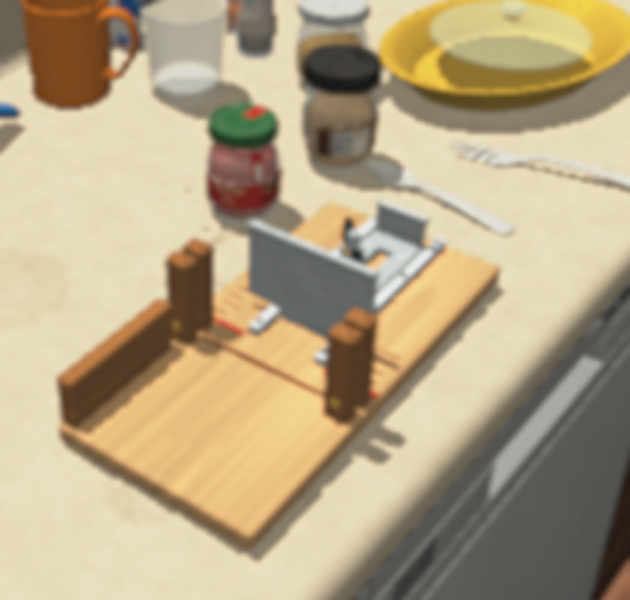

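The top crop shows the red line segments at about (185,252) and (188,422) in crop pixels. The nut wings lie diagonally at about 45° through (323,327), and the tab is at x≈437. The scene crop agrees with this. Next I'll fit the guide pose.

```bash
cat >> h.py <<'E'
def G(g,u,x,z):  # guide coords -> world ; g=(X,Y,yaw)
    c,s=np.cos(g[2]),np.sin(g[2]);return np.array([g[0]+c*x+s*u,g[1]+s*x-c*u,z])
E
python3 - <<'E'
from h import *
from scipy.optimize import least_squares
np.set_printoptions(precision=2,suppress=True)
p=r.snapshot("top");q=r.snapshot("scene")
f=lambda x,y:np.array([170+x/3.4,130+y/3.4])
fs=lambda x,y:np.array([190+x/3,120+y/3])
ob=[(p,f(460,213),(197,75,20)),(p,f(470,448),(197,-75,20)),(p,f(185,252),(20,57,20)),(p,f(188.5,422),(20,-55,20)),(p,f(323,327),(105,0,70)),
 (q,fs(497,268),(197,-75,20)),(q,fs(62,430),(-122,75,20)),(q,fs(247,535),(-122,-75,20))]
res=lambda g:np.concatenate([proj(c,G(g,*o))-uv for c,uv,o in ob])
s=least_squares(res,[503,-52,0],loss="soft_l1");g=s.x
print(g[:2],np.degrees(g[2]));print(res(g).reshape(-1,2))
np.save("g.npy",g)
for n,o in dict(stud=(105,0,26),tab_target=(150,0,40),red=(20,0,20)).items(): print(n,G(g,*o))
# wing direction, at z~58
for z in (56,62): a=at_z(p,f(290,366),z);b=at_z(p,f(360,300),z);print(a,b,np.degrees(np.arctan2(*(b-a)[1::-1])),np.linalg.norm(b-a),(a+b)/2)
# tab top edge and plate top in guide frame
c,sn=np.cos(g[2]),np.sin(g[2])
def gu(X): d=X[:2]-g[:2];return sn*d[0]-c*d[1], c*d[0]+sn*d[1]
print("tab top outer",gu(at_z(p,f(440,328),53)),"plate top",gu(at_z(p,f(227,328),91)),gu(at_z(p,f(236,328),91)))
for k,o in (("stop",20),("push_tab",40)):
  X=at_z(p,r.landmark_of(p,k)[0]["xy"],o);print(k,gu(X))
E
```

```text
[500.63 -50.51] 2.42667730216654
[[-0.06 -0.54]
 [ 0.68  0.2 ]
 [-0.24 -1.41]
 [-0.32  0.93]
 [-0.   -0.18]
 [ 1.19 -0.18]
 [-2.69 -1.67]
 [ 0.73  1.36]]
stud [ 505.07 -155.42   26.  ]
tab_target [ 506.98 -200.38   40.  ]
red [501.47 -70.5   20.  ]
[ 482.11 -136.14   56.  ] [ 522.45 -178.21   56.  ] -46.20133603309099 58.288708767421234 [ 502.28 -157.18   56.  ]
[ 481.81 -136.1    62.  ] [ 521.86 -177.87   62.  ] -46.20133603309099 57.86638680295286 [ 501.83 -156.99   62.  ]
tab top outer (np.float64(176.6518648630579), np.float64(-1.8354480172594227)) plate top (np.float64(48.662199807256926), np.float64(-0.8805355442251483)) (np.float64(53.87176454946385), np.float64(-1.040125668294288))
stop (np.float64(53.34246225984687), np.float64(0.811834302946929))
push_tab (np.float64(174.83736395277268), np.float64(-4.59953056079754))
```

Request:
carry_out([
  {"jaw": 0,"spin": -0.125,"translation": [0,0,0]},
  {"jaw": 0,"spin": -0.125,"translation": [0,0,0]},
  {"jaw": 0,"spin": -0.125,"translation": [0,0,0]},
  {"jaw": 0,"spin": -0.125,"translation": [0,0,0]},
  {"jaw": 0,"spin": -0.125,"translation": [0,0,0]},
  {"jaw": 0,"spin": -0.125,"translation": [0,0,0]},
  {"jaw": 0,"spin": -0.125,"translation": [0,0,0]},
  {"jaw": 0,"spin": -0.125,"translation": [0,0,0]},
])

```text
time: 1.87
tool_pos: [242.9, -548.6, 231.3]
tcp_rot: [-180.0, -0.0, 81.5]
ft_force: [-0.6, 0.6, 0.5]
finger_gap: 0.0
grip_force: 0.0
```

Request:
carry_out([
  {"jaw": 0,"spin": -0.098,"translation": [0,0,0]},
  {"jaw": 0,"spin": -0.098,"translation": [0,0,0]},
  {"jaw": 0,"spin": 0,"translation": [0.0276,0.0277,0]},
  {"jaw": 0,"spin": 0,"translation": [0.0276,0.0277,0]},
  {"jaw": 0,"spin": 0,"translation": [0.0276,0.0277,0]},
  {"jaw": 0,"spin": 0,"translation": [0.0276,0.0277,0]},
  {"jaw": 0,"spin": 0,"translation": [0.0276,0.0277,0]},
  {"jaw": 0,"spin": 0,"translation": [0.0276,0.0277,0]},
])

```text
time: 2.53
tool_pos: [403.0, -374.7, 231.5]
tcp_rot: [180.0, 0.0, 92.4]
ft_force: [1.5, -0.9, 0.2]
finger_gap: -0.1
grip_force: 0.0
```

Request:
carry_out([
  {"jaw": 0,"spin": 0,"translation": [0.0276,0.0277,0]},
  {"jaw": 0,"spin": 0,"translation": [0.0276,0.0277,0]},
  {"jaw": 0,"spin": 0,"translation": [0.0276,0.0277,0]},
  {"jaw": 0,"spin": 0,"translation": [0.0276,0.0277,0]},
  {"jaw": 0,"spin": 0,"translation": [0,0,0.03]},
  {"jaw": 0,"spin": 0,"translation": [0,0,0.03]},
  {"jaw": 0,"spin": 0,"translation": [0,0,0.03]},
  {"jaw": 0,"spin": 0,"translation": [0,0,0]},
])

```text
time: 3.2
tool_pos: [504.6, -258.5, 134.2]
tcp_rot: [-179.5, -0.3, 92.5]
ft_force: [-0.6, 1.8, -1.2]
finger_gap: 0.0
grip_force: 0.0
```

Request:
carry_out([
  {"jaw": 0,"spin": 0,"translation": [0,0,0.03]},
  {"jaw": 0,"spin": 0,"translation": [0,0,0.03]},
  {"jaw": 0,"spin": 0,"translation": [0,0,0.03]},
  {"jaw": 0,"spin": 0,"translation": [0,0,0.013]},
  {"jaw": 0,"spin": 0,"translation": [0,0,0]},
  {"jaw": 0,"spin": 0,"translation": [0,0,0]},
  {"jaw": 0,"spin": 0,"translation": [0.005,0,0]},
  {"jaw": 0,"spin": 0,"translation": [0.005,0,0]},
])

```text
time: 3.87
tool_pos: [509.4, -252.2, 41.1]
tcp_rot: [179.8, 0.1, 92.4]
ft_force: [-0.2, 0.2, 0.2]
finger_gap: 0.0
grip_force: 0.0
```

Request:
carry_out([
  {"jaw": 0,"spin": 0,"translation": [0.004,0,0]},
  {"jaw": 0,"spin": 0,"translation": [0.004,0,0]},
  {"jaw": 0,"spin": 0,"translation": [0.004,0,0]},
  {"jaw": 0,"spin": 0,"translation": [0.004,0,0]},
  {"jaw": 0,"spin": 0,"translation": [0.004,0,0]},
  {"jaw": 0,"spin": 0,"translation": [0.004,0,0]},
  {"jaw": 0,"spin": 0,"translation": [0.004,0,0]},
  {"jaw": 0,"spin": 0,"translation": [0,0,0]},
])

```text
time: 4.53
tool_pos: [506.4, -222.4, 38.1]
tcp_rot: [-180.0, -0.0, 92.4]
ft_force: [0.2, 1.0, 0.5]
finger_gap: -0.1
grip_force: 0.0
```

```bash
cat > look.py <<'E'
from h import *
import sys
np.set_printoptions(precision=1,suppress=True)
n=sys.argv[1];g=np.load("g.npy");c,sn=np.cos(g[2]),np.sin(g[2])
def gu(X): d=X[:2]-g[:2];return np.array([sn*d[0]-c*d[1], c*d[0]+sn*d[1]])
p=r.snapshot("top");q=r.snapshot("scene")
for k,z in (("stop",20),("push_tab",40),("red_line",20),("wing_nut",30),("stud_foot",26)):
    for P in (p,q):
        l=r.landmark_of(P,k)
        if l: print(k,gu(at_z(P,l[0]["xy"],z)),round(l[0]["score"],2))
s=r.sense();print(s["tool_pos"],gu(s["tool_pos"]),s["tcp_rot"],s["ft_force"],s["wrist_torque"],s["time"])
a=cv2.resize(p["pixels"][180:280,200:330],None,fx=3,fy=3,interpolation=2);b=cv2.resize(q["pixels"][180:280,240:370],None,fx=3,fy=3,interpolation=2)
cv2.imwrite(f"pics/{n}.png",np.hstack([a,b]))
E
python3 look.py c
```

```text
stop [28.9  2.6] 0.73
stop [40.2  8.3] 0.81
push_tab [151.6  -2.6] 0.69
push_tab [169.1   5.6] 0.63
red_line [20.4  3.1] 0.9
red_line [15.1  2.6] 0.83
wing_nut [112.3  12.2] 0.46
stud_foot [106.1   8.3] 0.58
[ 506.5 -223.3   38.3] [172.9  -1.5] [-180.    -0.    92.4] [ 0.3  0.8 -0.4] [ 0. -0.  0.] 5.1333
```

View pics/c.png

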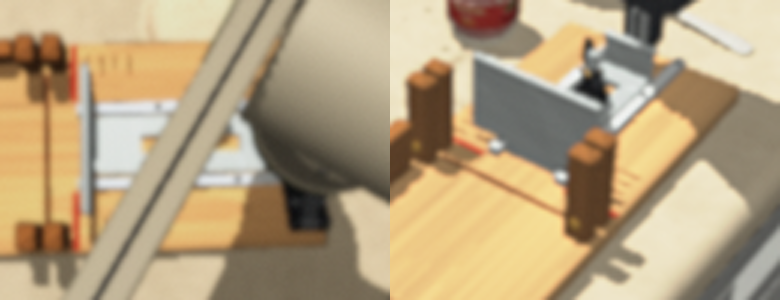

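```bash
cat > plate.py <<'E'
from h import *
np.set_printoptions(precision=1,suppress=True)
g=np.load("g.npy");c,sn=np.cos(g[2]),np.sin(g[2])
def gu(X): d=X[:2]-g[:2];return np.array([sn*d[0]-c*d[1], c*d[0]+sn*d[1]])
p=r.snapshot("top")
for row in (207,210,220,226,232,246,249):
    L=p["pixels"][row,215:240].astype(int)
    S=L.max(1)-L.min(1) # saturation proxy: steel is grey
    print(row,S)
# red line seen at plate ends, and predicted columns of plate-top front edge
for u in (20,24,28,31): print(u,[proj(p,G(g,u,x,91)) for x in (-48,0,48)])
print("red pred",proj(p,G(g,20,60,20)),proj(p,G(g,20,-60,20)))
E
python3 plate.py
```

```text
207 [ 74  80  75  70  68  69  70  82 115 142 121  68  22   6  13  61 103 116
 119 118 117 118 118 117 118]
210 [ 73  88  88  76  70  69  71  83 117 143 121  69  22   6   8  47  95 114
 116 117 116 118 118 117 118]
220 [100 106 114 115 114 113 113 113 114 113 104  70  27   6   5   4   4   5
   5   5   4   4   5   5   4]
226 [ 97 103 113 115 115 115 115 116 115 113 107  75  32   7   4   4   3   5
   5   5   5   4   4   4   4]
232 [ 99 103 115 118 116 117 117 116 116 115 109  79  33   7   3   4   4   6
   4   5   4   4   4   5   6]
246 [ 96  97 108 113 110 113 112 115 122 135 137  97  43  12   5  18  58  92
 108 110 108 108 109 108 102]
249 [ 96  99 109 113 112 112 111 114 123 137 136  96  44  14   6  17  58  93
 109 112 113 110 108  93  69]
20 [array([222.6, 251.1]), array([222.2, 226.5]), array([221.8, 202.3])]
24 [array([224.7, 251.1]), array([224.2, 226.4]), array([223.8, 202.3])]
28 [array([226.7, 251. ]), array([226.3, 226.3]), array([225.8, 202.2])]
31 [array([228.3, 250.9]), array([227.8, 226.3]), array([227.3, 202.2])]
red pred [224.2 201.3] [225.2 257.4]
```

Request:
carry_out([
  {"jaw": 0,"spin": 0,"translation": [0.003,0,0]},
  {"jaw": 0,"spin": 0,"translation": [0.002,0,0]},
  {"jaw": 0,"spin": 0,"translation": [0.001,0,0]},
  {"jaw": 0,"spin": 0,"translation": [0.001,0,0]},
  {"jaw": 0,"spin": 0,"translation": [0,0,0]},
  {"jaw": 0,"spin": 0,"translation": [0,0,0]},
  {"jaw": 0,"spin": 0,"translation": [0,0,0]},
  {"jaw": 0,"spin": 0,"translation": [0,0,0]},
])

```text
time: 5.85
tool_pos: [506.1, -216.1, 38.2]
tcp_rot: [-180.0, -0.0, 92.4]
ft_force: [-0.3, 0.1, 0.8]
finger_gap: -0.2
grip_force: 0.0
```

```bash
python3 plate.py; python3 look.py d
```

```text
207 [ 75  80  74  69  69  68  66  52  25   6   3   4  40  91 114 117 119 118
 119 118 118 118 118 118 119]
210 [ 73  88  89  76  70  68  65  52  25   4   4   4  36  86 111 116 116 116
 118 117 117 116 117 116 117]
220 [100 106 114 113 114 114 113 101  65  22   5   5   3   4   5   6   6   5
   5   5   5   5   4   4   4]
226 [ 98 102 113 115 115 116 113 102  64  21   5   3   3   3   4   5   5   4
   4   4   4   5   5   3   3]
232 [ 98 104 115 117 116 116 115 103  66  22   7   6   3   3   5   4   5   4
   4   4   5   5   4   4   5]
246 [ 96  99 108 112 113 112 111 103  74  31   7   5  16  48  76  95 108 110
 103  85  62  47  43  42  43]
249 [ 95  98 108 112 113 112 112 106  79  35  10   5  17  47  74  95 104  95
  71  49  42  42  42  42  42]
20 [array([222.6, 251.1]), array([222.2, 226.5]), array([221.8, 202.3])]
24 [array([224.7, 251.1]), array([224.2, 226.4]), array([223.8, 202.3])]
28 [array([226.7, 251. ]), array([226.3, 226.3]), array([225.8, 202.2])]
31 [array([228.3, 250.9]), array([227.8, 226.3]), array([227.3, 202.2])]
red pred [224.2 201.3] [225.2 257.4]
stop [22.1  2.6] 0.94
stop [17.3 -1.3] 0.81
push_tab [150.3  -3.4] 0.82
push_tab [157.2  -1.5] 0.62
red_line [19.3  4.4] 0.7
red_line [174.6  18.2] 0.55
wing_nut [104.5   6.4] 0.49
wing_nut [103.8   3.1] 0.67
stud_foot [107.6  -1.9] 0.57
stud_foot [113.6  12.2] 0.94
[ 506.2 -216.3   38.3] [165.9  -1.5] [-180.     0.    92.4] [1.  0.6 0.5] [-0. -0.  0.] 6.5
```

View pics/d.png

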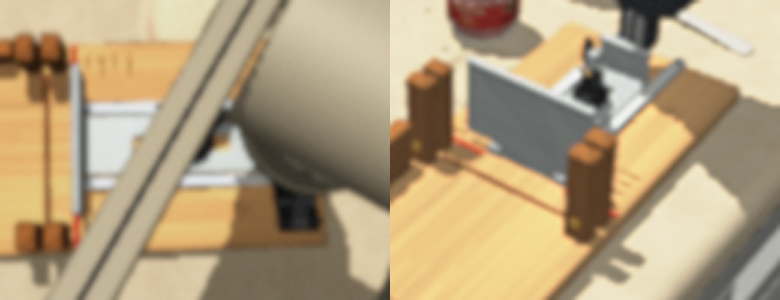

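Request:
carry_out([
  {"jaw": 0,"spin": 0,"translation": [0.001,0,0]},
  {"jaw": 0,"spin": 0,"translation": [0.0007,0,0]},
  {"jaw": 0,"spin": 0,"translation": [0,0,0]},
  {"jaw": 0,"spin": 0,"translation": [0,0,0]},
  {"jaw": 0,"spin": 0,"translation": [0,0,0]},
  {"jaw": 0,"spin": 0,"translation": [-0.005,0,0]},
  {"jaw": 0,"spin": 0,"translation": [-0.02,0,0]},
  {"jaw": 0,"spin": 0,"translation": [0,0,0]},
])

```text
time: 7.17
tool_pos: [507.5, -242.1, 38.7]
tcp_rot: [180.0, 0.1, 92.4]
ft_force: [-0.7, -1.4, 0.8]
finger_gap: -0.0
grip_force: 0.0
```

Request:
carry_out([
  {"jaw": 0.04,"spin": 0,"translation": [0,0,-0.03]},
  {"jaw": 0.04,"spin": 0,"translation": [0,0,-0.03]},
  {"jaw": 0.04,"spin": 0,"translation": [0,0,-0.03]},
  {"jaw": 0.04,"spin": 0,"translation": [0,0,-0.02]},
  {"jaw": 0.04,"spin": 0,"translation": [0,0,0]},
  {"jaw": 0.04,"spin": 0,"translation": [0,0,0]},
  {"jaw": 0.04,"spin": 0,"translation": [0,0,0]},
  {"jaw": 0.04,"spin": 0,"translation": [0,0,0]},
])

```text
time: 7.83
tool_pos: [506.2, -239.0, 146.5]
tcp_rot: [-179.9, -0.1, 92.4]
ft_force: [-0.4, 0.3, 0.0]
finger_gap: 40.1
grip_force: 0.0
```

```bash
python3 plate.py | sed -n 2,5p; python3 look.py e
```

```text
117 119 118 118 119 118 118]
210 [ 73  88  88  77  71  68  59  35  11   5   4  23  74 104 116 117 118 116
 117 117 117 117 117 117 118]
220 [101 107 115 115 114 113 107  78  32   7   4   2   4   5   5   6   6   6
stop [21.   3.5] 0.62
stop [27.3  5.3] 0.79
push_tab [143.7   2.5] 0.73
red_line [22.6 -2.7] 0.82
red_line [31.6  1.8] 0.78
wing_nut [104.5   4. ] 0.4
wing_nut [97.6 -4.4] 0.56
stud_foot [94.4 -1.5] 0.97
stud_foot [104.9   0.5] 0.7
[ 507.2 -239.6  148.3] [189.2  -1.4] [180.    0.   92.4] [-0.5 -0.4  0.1] [-0.  0. -0.] 8.4833
```

View pics/e.png

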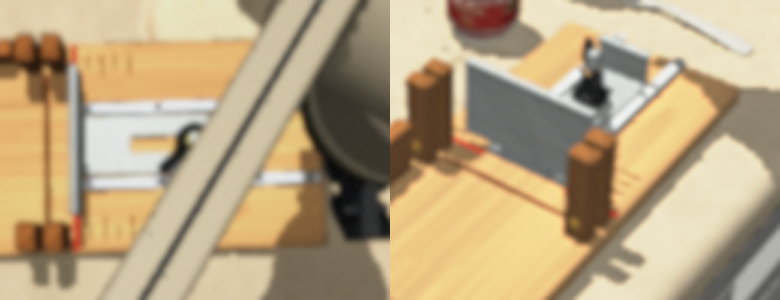

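Request:
carry_out([
  {"jaw": 0.032,"spin": 0,"translation": [0.0209,0.0002,0]},
  {"jaw": 0.032,"spin": 0,"translation": [0.0209,0.0002,0]},
  {"jaw": 0.032,"spin": -0.0,"translation": [0.0209,0.0002,0]},
  {"jaw": 0.032,"spin": 0,"translation": [0.0209,0.0002,0]},
  {"jaw": 0.032,"spin": -0.12,"translation": [0,0,0]},
  {"jaw": 0.032,"spin": -0.12,"translation": [0,0,0]},
  {"jaw": 0.032,"spin": -0.12,"translation": [0,0,0]},
  {"jaw": 0.032,"spin": -0.12,"translation": [0,0,0]},
])

```text
time: 9.15
tool_pos: [504.5, -155.8, 148.4]
tcp_rot: [180.0, 0.0, 120.3]
ft_force: [-0.4, -0.8, -0.3]
finger_gap: 31.6
grip_force: 0.0
```

Request:
carry_out([
  {"jaw": 0.032,"spin": -0.12,"translation": [0,0,0.015]},
  {"jaw": 0.032,"spin": -0.12,"translation": [0,0,0.015]},
  {"jaw": 0.032,"spin": 0,"translation": [0,0,0.02]},
  {"jaw": 0.032,"spin": 0,"translation": [0,0,0.01]},
  {"jaw": 0.032,"spin": 0,"translation": [0,0,0]},
  {"jaw": 0.032,"spin": 0,"translation": [0,0,0]},
  {"jaw": 0.032,"spin": 0,"translation": [0,0,0]},
  {"jaw": 0.032,"spin": 0,"translation": [0,0,0]},
])

```text
time: 9.82
tool_pos: [505.4, -156.4, 89.8]
tcp_rot: [179.9, 0.1, 133.6]
ft_force: [0.6, -0.4, 0.4]
finger_gap: 32.0
grip_force: 0.0
```

```bash
python3 look.py f
```

```text
stop [22.3  0.9] 0.67
stop [26.3 -0.5] 0.79
push_tab [ 0.5 -5.3] 0.65
push_tab [148.9   5.1] 0.86
red_line [20.6  3.3] 0.63
red_line [28.5  2.7] 0.76
wing_nut [266.4   7.8] 0.28
wing_nut [102.    1.5] 0.43
stud_foot [109.4   4. ] 0.61
[ 504.4 -156.    88.2] [105.5  -0.7] [-180.    -0.   133.7] [ 0.6 -0.5  0.2] [0. 0. 0.] 10.4167
```

View pics/f.png

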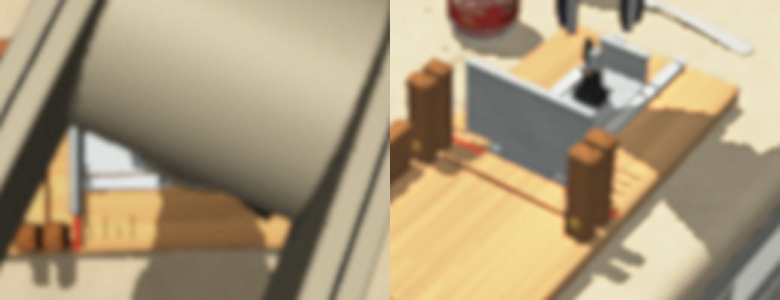

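```bash
python3 - <<'E'
from h import *
np.set_printoptions(precision=1,suppress=True)
q=r.snapshot("scene");g=np.load("g.npy")
cr=lambda X:(proj(q,X)-[240,180])*3+[390,0]
print("stud top",cr(G(g,105,0,70)))
a=np.radians(43.7)
for d in (16,23,30): 
  for z in (88,93): print(d,z,[cr([504.4+s*d*np.cos(a),-156+s*d*np.sin(a),z]) for s in(1,-1)])
I=cv2.resize(q["pixels"][165:225,280:350],None,fx=8,fy=8,interpolation=2);cv2.imwrite("pics/g.png",I)
f=lambda X:(proj(q,X)-[280,165])*8
print(f(G(g,105,0,70)),f([504.4+23*np.cos(a),-156+23*np.sin(a),88]),f([504.4-23*np.cos(a),-156-23*np.sin(a),88]))
w=np.radians(-46)
for h in (30,34): print(h,[f(G(g,105,0,0)+[s*32*np.cos(w),s*32*np.sin(w),z]) for s in(1,-1) for z in(h+9,h+33)])
E
```

```text
stud top [592.3  54.2]
16 88 [array([572.1,  33.7]), array([618.3,  31.7])]
16 93 [array([572.5,  27.7]), array([618.8,  25.6])]
23 88 [array([562. ,  34.2]), array([628.3,  31.3])]
23 93 [array([562.3,  28.1]), array([628.9,  25.2])]
30 88 [array([551.8,  34.6]), array([638.4,  30.8])]
30 93 [array([552.2,  28.6]), array([639. ,  24.7])]
[219.3 264.6] [138.6 211.2] [315.6 203.3]
30 [array([191.5, 290.6]), array([196.6, 218.3]), array([233.8, 433.9]), array([240. , 359.2])]
34 [array([192.3, 278.7]), array([197.5, 206. ]), array([234.8, 421.6]), array([241.1, 346.5])]
```

View pics/g.png

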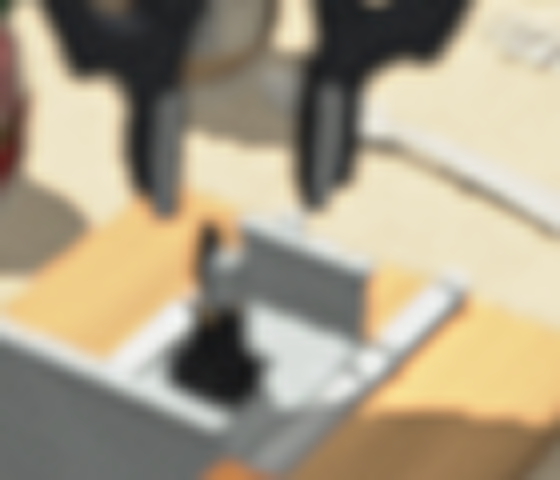

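Request:
carry_out([
  {"jaw": 0.032,"spin": 0,"translation": [0,0,0.012]},
  {"jaw": 0.032,"spin": 0,"translation": [0,0,0.012]},
  {"jaw": 0.032,"spin": 0,"translation": [0,0,0.009]},
  {"jaw": 0.032,"spin": 0,"translation": [0,0,0.005]},
  {"jaw": 0.032,"spin": 0,"translation": [0,0,0]},
  {"jaw": 0.032,"spin": 0,"translation": [0,0,0]},
  {"jaw": 0.032,"spin": 0.05,"translation": [0,0,0]},
  {"jaw": 0.032,"spin": 0.05,"translation": [0,0,0]},
])

```text
time: 11.13
tool_pos: [504.9, -156.2, 50.8]
tcp_rot: [180.0, 0.0, 127.8]
ft_force: [-0.4, -1.0, 0.3]
finger_gap: 31.7
grip_force: 0.0
```

Request:
carry_out([
  {"jaw": 0.032,"spin": 0.08,"translation": [0,0,0]},
  {"jaw": 0.032,"spin": 0.08,"translation": [0,0,0]},
  {"jaw": 0.032,"spin": 0.08,"translation": [0,0,0]},
  {"jaw": 0.032,"spin": 0.08,"translation": [0,0,0]},
  {"jaw": 0.032,"spin": 0.08,"translation": [0,0,0]},
  {"jaw": 0.032,"spin": 0.08,"translation": [0,0,0]},
  {"jaw": 0.032,"spin": 0.08,"translation": [0,0,0]},
  {"jaw": 0.032,"spin": 0.08,"translation": [0,0,0]},
])

```text
time: 11.8
tool_pos: [505.0, -156.2, 51.0]
tcp_rot: [179.9, 0.0, 91.0]
ft_force: [0.2, -0.6, -0.3]
finger_gap: 32.4
grip_force: 0.0
```

```bash
cat > st.py <<'E'
from h import *
s=r.sense()
for k in("time","tool_pos","tcp_rot","joint_pos","ft_force","wrist_torque","joint_efforts"):print(k,np.round(s[k],3))
E
python3 st.py
```

```text
time 11.8
tool_pos [ 505.04  -156.245   51.034]
tcp_rot [1.79935e+02 2.90000e-02 9.10350e+01]
joint_pos [-22.748   5.97  106.609  -0.     67.349 -23.783]
ft_force [ 0.157 -0.636 -0.34 ]
wrist_torque [ 0.009 -0.017 -0.031]
joint_efforts [ 2.0000e-03 -4.9874e+01 -4.4400e+01  0.0000e+00 -8.0000e-03 -2.0120e+00]
```

Request:
carry_out([
  {"jaw": 0.032,"spin": 0.1,"translation": [0,0,0]},
  {"jaw": 0.032,"spin": 0.1,"translation": [0,0,0]},
  {"jaw": 0.032,"spin": 0.1,"translation": [0,0,0]},
  {"jaw": 0.032,"spin": 0.1,"translation": [0,0,0]},
  {"jaw": 0.032,"spin": 0.1,"translation": [0,0,0]},
  {"jaw": 0.032,"spin": 0.1,"translation": [0,0,0]},
  {"jaw": 0.032,"spin": 0.1,"translation": [0,0,0]},
  {"jaw": 0.032,"spin": 0.1,"translation": [0,0,0]},
])

```text
time: 12.47
tool_pos: [505.2, -156.2, 51.1]
tcp_rot: [179.9, -0.0, 45.1]
ft_force: [0.1, 0.1, 0.0]
finger_gap: 32.1
grip_force: 0.3
```

```bash
python3 st.py; python3 - <<'E'
from h import *
q=r.snapshot("scene");cv2.imwrite("pics/h.png",cv2.resize(q["pixels"][165:225,280:350],None,fx=8,fy=8,interpolation=2))
E
```

```text
time 12.467
tool_pos [ 505.172 -156.177   51.086]
tcp_rot [ 1.79925e+02 -4.00000e-02  4.51420e+01]
joint_pos [-2.27420e+01  5.96800e+00  1.06605e+02  1.00000e-02  6.73420e+01
  2.21120e+01]
ft_force [0.054 0.114 0.011]
wrist_torque [ 0.027 -0.104 -0.014]
joint_efforts [ -0.278 -49.874 -44.237  -0.177   0.139  -2.502]
```

View pics/h.png

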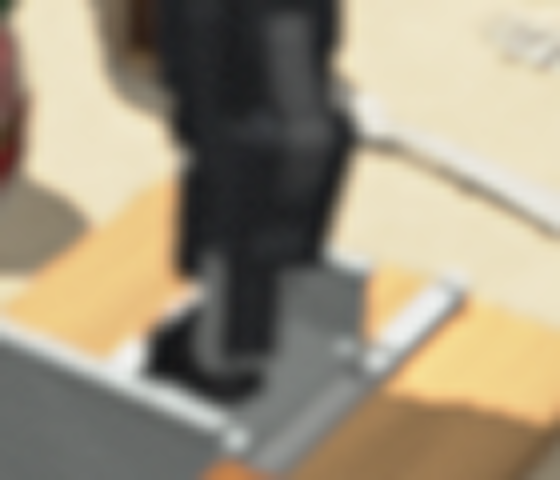

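Request:
carry_out([
  {"jaw": 0.032,"spin": 0.12,"translation": [0,0,0]},
  {"jaw": 0.032,"spin": 0.12,"translation": [0,0,0]},
  {"jaw": 0.032,"spin": 0.12,"translation": [0,0,0]},
  {"jaw": 0.032,"spin": 0.12,"translation": [0,0,0]},
  {"jaw": 0.032,"spin": 0.12,"translation": [0,0,0]},
  {"jaw": 0.032,"spin": 0.12,"translation": [0,0,0]},
  {"jaw": 0.032,"spin": 0.12,"translation": [0,0,0]},
  {"jaw": 0.032,"spin": 0.12,"translation": [0,0,0]},
])

```text
time: 13.18
tool_pos: [505.1, -156.3, 51.0]
tcp_rot: [180.0, -0.1, -9.8]
ft_force: [1.0, -0.7, 1.0]
finger_gap: 31.8
grip_force: 0.3
```

Request:
carry_out([
  {"jaw": 0.032,"spin": 0.12,"translation": [0,0,0]},
  {"jaw": 0.032,"spin": 0.12,"translation": [0,0,0]},
  {"jaw": 0.032,"spin": 0.12,"translation": [0,0,0]},
  {"jaw": 0.032,"spin": 0.12,"translation": [0,0,0]},
  {"jaw": 0.032,"spin": 0.12,"translation": [0,0,0]},
  {"jaw": 0.032,"spin": 0.12,"translation": [0,0,0]},
  {"jaw": 0.032,"spin": 0.12,"translation": [0,0,0]},
  {"jaw": 0.032,"spin": 0.12,"translation": [0,0,0]},
])

```text
time: 13.85
tool_pos: [504.9, -156.0, 50.8]
tcp_rot: [-180.0, -0.0, -64.8]
ft_force: [1.1, 0.5, -1.1]
finger_gap: 31.7
grip_force: 0.4
```

```bash
python3 st.py
```

```text
time 13.85
tool_pos [ 504.889 -156.021   50.812]
tcp_rot [-1.79961e+02 -2.70000e-02 -6.47690e+01]
joint_pos [-2.27400e+01  5.97900e+00  1.06626e+02  1.20000e-02  6.73480e+01
  1.32025e+02]
ft_force [ 1.132  0.532 -1.07 ]
wrist_torque [ 0.102 -0.022  0.058]
joint_efforts [-4.1100e-01 -5.0144e+01 -4.4608e+01 -2.4000e-01  1.3000e-02 -3.0040e+00]
```

Request:
carry_out([
  {"jaw": 0.032,"spin": -0.1,"translation": [0,0,0]},
  {"jaw": 0.032,"spin": -0.1,"translation": [0,0,0]},
  {"jaw": 0.032,"spin": 0,"translation": [0,0,-0.015]},
  {"jaw": 0.032,"spin": 0,"translation": [0,0,-0.015]},
  {"jaw": 0.032,"spin": -0.12,"translation": [0,0,-0.005]},
  {"jaw": 0.032,"spin": -0.12,"translation": [0,0,0]},
  {"jaw": 0.032,"spin": -0.12,"translation": [0,0,0]},
  {"jaw": 0.032,"spin": -0.12,"translation": [0,0,0]},
])

```text
time: 14.52
tool_pos: [505.0, -156.2, 86.2]
tcp_rot: [-180.0, -0.1, -25.1]
ft_force: [-0.4, -0.3, -0.0]
finger_gap: 32.0
grip_force: 0.0
```

Request:
carry_out([
  {"jaw": 0.032,"spin": -0.12,"translation": [0,0,0]},
  {"jaw": 0.032,"spin": -0.12,"translation": [0,0,0]},
  {"jaw": 0.032,"spin": -0.12,"translation": [0,0,0]},
  {"jaw": 0.032,"spin": -0.12,"translation": [0,0,0]},
  {"jaw": 0.032,"spin": -0.12,"translation": [0,0,0]},
  {"jaw": 0.032,"spin": -0.12,"translation": [0,0,0]},
  {"jaw": 0.032,"spin": -0.12,"translation": [0,0,0]},
  {"jaw": 0.032,"spin": -0.12,"translation": [0,0,0]},
])

```text
time: 15.18
tool_pos: [504.9, -156.2, 85.9]
tcp_rot: [180.0, -0.0, 29.9]
ft_force: [-0.3, -0.5, 0.8]
finger_gap: 31.8
grip_force: 0.0
```

Request:
carry_out([
  {"jaw": 0.032,"spin": -0.12,"translation": [0,0,0]},
  {"jaw": 0.032,"spin": -0.12,"translation": [0,0,0]},
  {"jaw": 0.032,"spin": -0.12,"translation": [0,0,0]},
  {"jaw": 0.032,"spin": -0.12,"translation": [0,0,0]},
  {"jaw": 0.032,"spin": -0.12,"translation": [0,0,0]},
  {"jaw": 0.032,"spin": -0.12,"translation": [0,0,0]},
  {"jaw": 0.032,"spin": -0.12,"translation": [0,0,0]},
  {"jaw": 0.032,"spin": -0.12,"translation": [0,0,0]},
])

```text
time: 15.85
tool_pos: [504.9, -156.2, 85.9]
tcp_rot: [179.9, 0.0, 84.9]
ft_force: [-0.2, 0.6, -0.4]
finger_gap: 32.0
grip_force: 0.0
```

Request:
carry_out([
  {"jaw": 0.032,"spin": -0.12,"translation": [0,0,0]},
  {"jaw": 0.032,"spin": -0.12,"translation": [0,0,0]},
  {"jaw": 0.032,"spin": -0.12,"translation": [0,0,0]},
  {"jaw": 0.032,"spin": -0.12,"translation": [0,0,0]},
  {"jaw": 0.032,"spin": -0.12,"translation": [0,0,0]},
  {"jaw": 0.032,"spin": -0.06,"translation": [0,0,0]},
  {"jaw": 0.032,"spin": 0,"translation": [0,0,0]},
  {"jaw": 0.032,"spin": 0,"translation": [0,0,0.01]},
])

```text
time: 16.52
tool_pos: [506.3, -156.8, 77.5]
tcp_rot: [179.9, 0.2, 122.2]
ft_force: [0.5, 0.8, 0.5]
finger_gap: 31.9
grip_force: 0.0
```

```bash
python3 st.py;python3 - <<'E'
from h import *
q=r.snapshot("scene");cv2.imwrite("pics/i.png",cv2.resize(q["pixels"][165:225,280:350],None,fx=8,fy=8,interpolation=2))
E
```

```text
time 16.517
tool_pos [ 506.314 -156.778   77.503]
tcp_rot [179.855   0.209 122.155]
joint_pos [-2.27470e+01  3.95100e+00  1.05689e+02 -1.00000e-03  7.01050e+01
 -5.49020e+01]
ft_force [0.458 0.783 0.462]
wrist_torque [-0.001 -0.033 -0.053]
joint_efforts [ 1.1100e-01 -4.8671e+01 -4.3533e+01 -4.0000e-03  1.2160e+00 -5.6500e-01]
```

View pics/i.png

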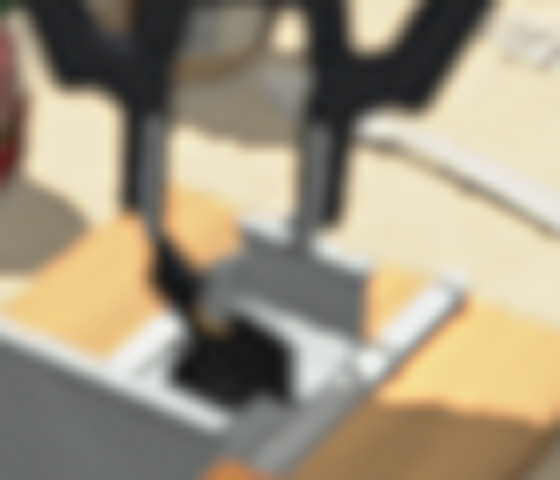

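```bash
python3 - <<'E'
from h import *
np.set_printoptions(precision=0,suppress=True)
q=r.snapshot("scene");g=np.load("g.npy")
f=lambda X:(proj(q,X)-[280,165])*8
for h in (27,29,31):
  for w in (-40,-30,-20,-10,0,10,20,30): 
    W=np.radians(w);print(h,w,[f(G(g,105,0,0)+[s*32*np.cos(W),s*32*np.sin(W),z]) for s in(1,-1) for z in(h+9,h+33)])
E
```

```text
27 -40 [array([179., 300.]), array([184., 228.]), array([246., 442.]), array([252., 368.])]
27 -30 [array([160., 304.]), array([164., 232.]), array([266., 438.]), array([273., 364.])]
27 -20 [array([142., 309.]), array([147., 237.]), array([284., 433.]), array([291., 358.])]
27 -10 [array([126., 316.]), array([131., 243.]), array([300., 425.]), array([308., 351.])]
27 0 [array([113., 324.]), array([117., 252.]), array([313., 416.]), array([321., 342.])]
27 10 [array([103., 334.]), array([107., 262.]), array([323., 405.]), array([331., 331.])]
27 20 [array([ 95., 346.]), array([ 99., 273.]), array([330., 393.]), array([337., 319.])]
27 30 [array([ 92., 357.]), array([ 95., 284.]), array([332., 381.]), array([340., 307.])]
29 -40 [array([179., 295.]), array([184., 222.]), array([246., 436.]), array([253., 361.])]
29 -30 [array([160., 298.]), array([165., 225.]), array([266., 432.]), array([273., 358.])]
29 -20 [array([143., 303.]), array([147., 231.]), array([285., 427.]), array([292., 352.])]
29 -10 [array([127., 310.]), array([131., 237.]), array([301., 419.]), array([308., 344.])]
2
[... 392 characters left out ...]
rray([185., 216.]), array([247., 430.]), array([253., 355.])]
31 -30 [array([161., 292.]), array([165., 219.]), array([267., 426.]), array([274., 351.])]
31 -20 [array([143., 297.]), array([147., 224.]), array([285., 420.]), array([293., 346.])]
31 -10 [array([127., 304.]), array([131., 231.]), array([301., 413.]), array([309., 338.])]
31 0 [array([114., 312.]), array([118., 240.]), array([315., 403.]), array([322., 329.])]
31 10 [array([103., 322.]), array([107., 249.]), array([325., 393.]), array([332., 318.])]
31 20 [array([ 96., 334.]), array([100., 260.]), array([331., 381.]), array([339., 307.])]
31 30 [array([ 92., 345.]), array([ 96., 272.]), array([334., 369.]), array([341., 295.])]
```

Request:
carry_out([
  {"jaw": 0.032,"spin": 0,"translation": [0,0,0.01]},
  {"jaw": 0.032,"spin": 0,"translation": [0,0,0.01]},
  {"jaw": 0.032,"spin": 0,"translation": [0,0,0.006]},
  {"jaw": 0.032,"spin": 0,"translation": [0,0,0]},
  {"jaw": 0.032,"spin": 0,"translation": [0,0,0]},
  {"jaw": 0.032,"spin": 0.05,"translation": [0,0,0]},
  {"jaw": 0.032,"spin": 0.1,"translation": [0,0,0]},
  {"jaw": 0.032,"spin": 0.1,"translation": [0,0,0]},
])

```text
time: 17.28
tool_pos: [504.8, -156.0, 49.7]
tcp_rot: [180.0, 0.0, 107.6]
ft_force: [0.0, 0.2, -0.4]
finger_gap: 31.7
grip_force: 0.3
```

Request:
carry_out([
  {"jaw": 0.032,"spin": 0.1,"translation": [0,0,0]},
  {"jaw": 0.032,"spin": 0.1,"translation": [0,0,0]},
  {"jaw": 0.032,"spin": 0.1,"translation": [0,0,0]},
  {"jaw": 0.032,"spin": 0.1,"translation": [0,0,0]},
  {"jaw": 0.032,"spin": 0.1,"translation": [0,0,0]},
  {"jaw": 0.032,"spin": 0.1,"translation": [0,0,0]},
  {"jaw": 0.032,"spin": 0.1,"translation": [0,0,0]},
  {"jaw": 0.032,"spin": 0.1,"translation": [0,0,0]},
])

```text
time: 17.95
tool_pos: [505.0, -156.1, 49.9]
tcp_rot: [179.9, -0.0, 61.8]
ft_force: [-0.4, 1.1, -0.1]
finger_gap: 31.9
grip_force: 0.3
```

```bash
python3 st.py
```

```text
time 17.95
tool_pos [ 504.995 -156.083   49.868]
tcp_rot [ 1.79941e+02 -1.70000e-02  6.17510e+01]
joint_pos [-2.27420e+01  6.06100e+00  1.06648e+02  1.30000e-02  6.72300e+01
  5.50200e+00]
ft_force [-0.427  1.053 -0.133]
wrist_torque [ 0.049 -0.016 -0.026]
joint_efforts [ -0.347 -49.944 -44.28   -0.213   0.085  -2.502]
```

Request:
carry_out([
  {"jaw": 0.032,"spin": 0.1,"translation": [0,0,0]},
  {"jaw": 0.032,"spin": 0.1,"translation": [0,0,0]},
  {"jaw": 0.032,"spin": 0.1,"translation": [0,0,0]},
  {"jaw": 0.032,"spin": 0.1,"translation": [0,0,0]},
  {"jaw": 0.032,"spin": 0.1,"translation": [0,0,0]},
  {"jaw": 0.032,"spin": 0.1,"translation": [0,0,0]},
  {"jaw": 0.032,"spin": 0.1,"translation": [0,0,0]},
  {"jaw": 0.032,"spin": 0.1,"translation": [0,0,0]},
])

```text
time: 18.62
tool_pos: [505.1, -156.2, 50.0]
tcp_rot: [180.0, -0.1, 15.9]
ft_force: [0.4, 0.3, -0.2]
finger_gap: 32.1
grip_force: 0.3
```

Request:
carry_out([
  {"jaw": 0.032,"spin": 0.06,"translation": [0,0,0]},
  {"jaw": 0.032,"spin": 0.06,"translation": [0,0,0]},
  {"jaw": 0.032,"spin": 0.06,"translation": [0,0,0]},
  {"jaw": 0.032,"spin": 0.06,"translation": [0,0,0]},
  {"jaw": 0.032,"spin": 0.06,"translation": [0,0,0]},
  {"jaw": 0.032,"spin": 0.06,"translation": [0,0,0]},
  {"jaw": 0.032,"spin": 0.06,"translation": [0,0,0]},
  {"jaw": 0.032,"spin": 0.06,"translation": [0,0,0]},
])

```text
time: 19.28
tool_pos: [505.1, -156.3, 50.0]
tcp_rot: [180.0, -0.1, -11.5]
ft_force: [0.6, 0.1, -0.1]
finger_gap: 31.9
grip_force: 0.3
```

```bash
python3 st.py
```

```text
time 19.283
tool_pos [ 505.083 -156.254   49.96 ]
tcp_rot [ 1.79987e+02 -7.70000e-02 -1.14770e+01]
joint_pos [-2.27490e+01  6.05800e+00  1.06641e+02  2.00000e-03  6.72230e+01
  7.87270e+01]
ft_force [ 0.579  0.075 -0.125]
wrist_torque [-0.044 -0.096  0.056]
joint_efforts [ 4.0000e-02 -4.9845e+01 -4.4051e+01  1.2000e-02  2.1900e-01 -1.4970e+00]
```

Request:
carry_out([
  {"jaw": 0.032,"spin": 0.05,"translation": [0,0,0]},
  {"jaw": 0.032,"spin": 0.05,"translation": [0,0,0]},
  {"jaw": 0.032,"spin": 0.05,"translation": [0,0,0]},
  {"jaw": 0.032,"spin": 0.05,"translation": [0,0,0]},
  {"jaw": 0.032,"spin": 0.05,"translation": [0,0,0]},
  {"jaw": 0.032,"spin": 0.05,"translation": [0,0,0]},
  {"jaw": 0.032,"spin": 0.05,"translation": [0,0,0]},
  {"jaw": 0.032,"spin": 0.05,"translation": [0,0,0]},
])

```text
time: 19.95
tool_pos: [505.0, -156.2, 49.9]
tcp_rot: [-180.0, -0.1, -34.4]
ft_force: [0.2, -0.9, -0.9]
finger_gap: 32.0
grip_force: 0.3
```

Request:
carry_out([
  {"jaw": 0.032,"spin": 0.04,"translation": [0,0,0]},
  {"jaw": 0.032,"spin": 0.04,"translation": [0,0,0]},
  {"jaw": 0.032,"spin": 0.04,"translation": [0,0,0]},
  {"jaw": 0.032,"spin": 0.04,"translation": [0,0,0]},
  {"jaw": 0.032,"spin": 0.04,"translation": [0,0,0]},
  {"jaw": 0.032,"spin": 0.04,"translation": [0,0,0]},
  {"jaw": 0.032,"spin": 0.04,"translation": [0,0,0]},
  {"jaw": 0.032,"spin": 0.04,"translation": [0,0,0]},
])

```text
time: 20.62
tool_pos: [504.9, -156.0, 49.8]
tcp_rot: [-180.0, -0.0, -52.7]
ft_force: [0.2, 0.4, -0.2]
finger_gap: 31.8
grip_force: 0.4
```

```bash
python3 st.py
```

```text
time 20.617
tool_pos [ 504.896 -155.994   49.784]
tcp_rot [-1.79966e+02 -3.30000e-02 -5.26660e+01]
joint_pos [-2.27380e+01  6.06400e+00  1.06655e+02  1.40000e-02  6.72360e+01
  1.19922e+02]
ft_force [ 0.233  0.414 -0.214]
wrist_torque [ 0.097 -0.095  0.025]
joint_efforts [-4.4300e-01 -5.0109e+01 -4.4492e+01 -2.6300e-01  2.6000e-02 -9.9200e-01]
```

Request:
carry_out([
  {"jaw": 0.032,"spin": 0.045,"translation": [0,0,0]},
  {"jaw": 0.032,"spin": 0.045,"translation": [0,0,0]},
  {"jaw": 0.032,"spin": 0.045,"translation": [0,0,0]},
  {"jaw": 0.032,"spin": 0.045,"translation": [0,0,0]},
  {"jaw": 0.032,"spin": 0.045,"translation": [0,0,0]},
  {"jaw": 0.032,"spin": 0.045,"translation": [0,0,0]},
  {"jaw": 0.032,"spin": 0.045,"translation": [0,0,0]},
  {"jaw": 0.032,"spin": 0.045,"translation": [0,0,0]},
])

```text
time: 21.28
tool_pos: [504.9, -156.0, 49.8]
tcp_rot: [-180.0, -0.0, -73.3]
ft_force: [0.3, 1.5, -0.5]
finger_gap: 32.1
grip_force: 0.3
```

```bash
python3 st.py
```

```text
time 21.283
tool_pos [ 504.892 -156.016   49.768]
tcp_rot [-1.79957e+02 -1.80000e-02 -7.33110e+01]
joint_pos [-2.27410e+01  6.06600e+00  1.06655e+02  1.50000e-02  6.72340e+01
  1.40564e+02]
ft_force [ 0.259  1.462 -0.518]
wrist_torque [ 0.125 -0.037  0.013]
joint_efforts [-3.7600e-01 -5.0165e+01 -4.4567e+01 -2.2100e-01 -2.0000e-03 -1.1190e+00]
```

Not tight yet, so I'll back off, lift, turn back half a turn and lower again.

Request:
carry_out([
  {"jaw": 0.032,"spin": -0.1,"translation": [0,0,0]},
  {"jaw": 0.032,"spin": -0.1,"translation": [0,0,0]},
  {"jaw": 0.032,"spin": 0,"translation": [0,0,-0.015]},
  {"jaw": 0.032,"spin": 0,"translation": [0,0,-0.015]},
  {"jaw": 0.032,"spin": -0.12,"translation": [0,0,-0.005]},
  {"jaw": 0.032,"spin": -0.12,"translation": [0,0,0]},
  {"jaw": 0.032,"spin": -0.12,"translation": [0,0,0]},
  {"jaw": 0.032,"spin": -0.12,"translation": [0,0,0]},
])

```text
time: 21.95
tool_pos: [505.0, -156.2, 85.2]
tcp_rot: [-180.0, -0.1, -33.9]
ft_force: [0.7, -0.2, 0.2]
finger_gap: 31.9
grip_force: 0.0
```

Request:
carry_out([
  {"jaw": 0.032,"spin": -0.12,"translation": [0,0,0]},
  {"jaw": 0.032,"spin": -0.12,"translation": [0,0,0]},
  {"jaw": 0.032,"spin": -0.12,"translation": [0,0,0]},
  {"jaw": 0.032,"spin": -0.12,"translation": [0,0,0]},
  {"jaw": 0.032,"spin": -0.12,"translation": [0,0,0]},
  {"jaw": 0.032,"spin": -0.12,"translation": [0,0,0]},
  {"jaw": 0.032,"spin": -0.12,"translation": [0,0,0]},
  {"jaw": 0.032,"spin": -0.12,"translation": [0,0,0]},
])

```text
time: 22.62
tool_pos: [504.9, -156.2, 84.9]
tcp_rot: [180.0, -0.0, 21.1]
ft_force: [0.2, 0.2, 0.1]
finger_gap: 31.9
grip_force: 0.0
```

Request:
carry_out([
  {"jaw": 0.032,"spin": -0.12,"translation": [0,0,0]},
  {"jaw": 0.032,"spin": -0.12,"translation": [0,0,0]},
  {"jaw": 0.032,"spin": -0.12,"translation": [0,0,0]},
  {"jaw": 0.032,"spin": -0.12,"translation": [0,0,0]},
  {"jaw": 0.032,"spin": -0.12,"translation": [0,0,0]},
  {"jaw": 0.032,"spin": -0.12,"translation": [0,0,0]},
  {"jaw": 0.032,"spin": -0.12,"translation": [0,0,0]},
  {"jaw": 0.032,"spin": -0.12,"translation": [0,0,0]},
])

```text
time: 23.28
tool_pos: [504.9, -156.2, 84.9]
tcp_rot: [179.9, 0.0, 76.1]
ft_force: [-0.5, -0.2, -0.1]
finger_gap: 31.7
grip_force: 0.0
```

Request:
carry_out([
  {"jaw": 0.032,"spin": -0.12,"translation": [0,0,0]},
  {"jaw": 0.032,"spin": -0.12,"translation": [0,0,0]},
  {"jaw": 0.032,"spin": -0.12,"translation": [0,0,0]},
  {"jaw": 0.032,"spin": -0.12,"translation": [0,0,0]},
  {"jaw": 0.032,"spin": -0.12,"translation": [0,0,0]},
  {"jaw": 0.032,"spin": -0.06,"translation": [0,0,0]},
  {"jaw": 0.032,"spin": 0,"translation": [0,0,0]},
  {"jaw": 0.032,"spin": 0,"translation": [0,0,0.01]},
])

```text
time: 23.95
tool_pos: [506.4, -156.7, 76.5]
tcp_rot: [179.8, 0.2, 113.5]
ft_force: [0.8, -0.2, -0.2]
finger_gap: 32.0
grip_force: 0.0
```

Request:
carry_out([
  {"jaw": 0.032,"spin": 0,"translation": [0,0,0.01]},
  {"jaw": 0.032,"spin": 0,"translation": [0,0,0.01]},
  {"jaw": 0.032,"spin": 0,"translation": [0,0,0.005]},
  {"jaw": 0.032,"spin": 0,"translation": [0,0,0.002]},
  {"jaw": 0.032,"spin": 0,"translation": [0,0,0]},
  {"jaw": 0.032,"spin": 0.03,"translation": [0,0,0]},
  {"jaw": 0.032,"spin": 0.04,"translation": [0,0,0]},
  {"jaw": 0.032,"spin": 0.04,"translation": [0,0,0]},
])

```text
time: 24.62
tool_pos: [504.9, -156.2, 47.7]
tcp_rot: [180.0, 0.0, 107.2]
ft_force: [1.2, 0.9, -0.1]
finger_gap: 32.1
grip_force: 0.3
```

```bash
python3 st.py
```

```text
time 24.617
tool_pos [ 504.855 -156.156   47.725]
tcp_rot [1.79967e+02 2.40000e-02 1.07176e+02]
joint_pos [-2.27490e+01  6.24000e+00  1.06707e+02  2.00000e-03  6.70120e+01
 -3.99250e+01]
ft_force [ 1.16   0.931 -0.122]
wrist_torque [0.136 0.037 0.033]
joint_efforts [-6.9000e-02 -4.9833e+01 -4.4156e+01 -6.4000e-02 -2.1000e-02 -1.0650e+00]
```

Request:
carry_out([
  {"jaw": 0.032,"spin": 0.03,"translation": [0,0,0]},
  {"jaw": 0.032,"spin": 0.03,"translation": [0,0,0]},
  {"jaw": 0.032,"spin": 0.03,"translation": [0,0,0]},
  {"jaw": 0.032,"spin": 0.03,"translation": [0,0,0]},
  {"jaw": 0.032,"spin": 0.03,"translation": [0,0,0]},
  {"jaw": 0.032,"spin": 0.03,"translation": [0,0,0]},
  {"jaw": 0.032,"spin": 0,"translation": [0,0,0]},
  {"jaw": 0.032,"spin": 0,"translation": [0,0,0]},
])

```text
time: 25.28
tool_pos: [504.8, -156.0, 47.6]
tcp_rot: [180.0, 0.0, 97.0]
ft_force: [0.6, 1.5, -0.6]
finger_gap: 32.0
grip_force: 0.3
```

Request:
carry_out([
  {"jaw": 0.032,"spin": 0.025,"translation": [0,0,0]},
  {"jaw": 0.032,"spin": 0.025,"translation": [0,0,0]},
  {"jaw": 0.032,"spin": 0.025,"translation": [0,0,0]},
  {"jaw": 0.032,"spin": 0.025,"translation": [0,0,0]},
  {"jaw": 0.032,"spin": 0.025,"translation": [0,0,0]},
  {"jaw": 0.032,"spin": 0.025,"translation": [0,0,0]},
  {"jaw": 0.032,"spin": 0.025,"translation": [0,0,0]},
  {"jaw": 0.032,"spin": 0.025,"translation": [0,0,0]},
])

```text
time: 25.95
tool_pos: [504.7, -156.0, 47.5]
tcp_rot: [180.0, -0.0, 85.5]
ft_force: [0.4, 0.5, 0.6]
finger_gap: 31.8
grip_force: 0.3
```

Request:
carry_out([
  {"jaw": 0.032,"spin": 0.025,"translation": [0,0,0]},
  {"jaw": 0.032,"spin": 0.025,"translation": [0,0,0]},
  {"jaw": 0.032,"spin": 0.025,"translation": [0,0,0]},
  {"jaw": 0.032,"spin": 0.025,"translation": [0,0,0]},
  {"jaw": 0.032,"spin": 0.025,"translation": [0,0,0]},
  {"jaw": 0.032,"spin": 0.025,"translation": [0,0,0]},
  {"jaw": 0.032,"spin": 0.025,"translation": [0,0,0]},
  {"jaw": 0.032,"spin": 0.025,"translation": [0,0,0]},
])

```text
time: 26.62
tool_pos: [504.7, -156.0, 47.5]
tcp_rot: [180.0, -0.0, 74.1]
ft_force: [1.2, 1.4, 0.1]
finger_gap: 31.9
grip_force: 0.3
```

Request:
carry_out([
  {"jaw": 0.032,"spin": 0.025,"translation": [0,0,0]},
  {"jaw": 0.032,"spin": 0.025,"translation": [0,0,0]},
  {"jaw": 0.032,"spin": 0.025,"translation": [0,0,0]},
  {"jaw": 0.032,"spin": 0.025,"translation": [0,0,0]},
  {"jaw": 0.032,"spin": 0.025,"translation": [0,0,0]},
  {"jaw": 0.032,"spin": 0.025,"translation": [0,0,0]},
  {"jaw": 0.032,"spin": 0.025,"translation": [0,0,0]},
  {"jaw": 0.032,"spin": 0.025,"translation": [0,0,0]},
])

```text
time: 27.28
tool_pos: [504.8, -156.1, 47.6]
tcp_rot: [180.0, -0.0, 62.6]
ft_force: [0.4, 0.2, -1.3]
finger_gap: 32.3
grip_force: 0.3
```

```bash
python3 st.py|grep -E "wrist|eff"
```

```text
wrist_torque [ 0.091 -0.109 -0.022]
joint_efforts [ -0.333 -49.983 -44.161  -0.208   0.083  -0.616]
```

Request:
carry_out([
  {"jaw": 0.032,"spin": 0.03,"translation": [0,0,0]},
  {"jaw": 0.032,"spin": 0.03,"translation": [0,0,0]},
  {"jaw": 0.032,"spin": 0.03,"translation": [0,0,0]},
  {"jaw": 0.032,"spin": 0.03,"translation": [0,0,0]},
  {"jaw": 0.032,"spin": 0.03,"translation": [0,0,0]},
  {"jaw": 0.032,"spin": 0.03,"translation": [0,0,0]},
  {"jaw": 0.032,"spin": 0.03,"translation": [0,0,0]},
  {"jaw": 0.032,"spin": 0.03,"translation": [0,0,0]},
])

```text
time: 27.95
tool_pos: [504.8, -156.1, 47.6]
tcp_rot: [180.0, -0.0, 48.8]
ft_force: [1.0, 0.8, -0.5]
finger_gap: 32.0
grip_force: 0.3
```

Request:
carry_out([
  {"jaw": 0.032,"spin": 0.03,"translation": [0,0,0]},
  {"jaw": 0.032,"spin": 0.03,"translation": [0,0,0]},
  {"jaw": 0.032,"spin": 0.03,"translation": [0,0,0]},
  {"jaw": 0.032,"spin": 0.03,"translation": [0,0,0]},
  {"jaw": 0.032,"spin": 0.03,"translation": [0,0,0]},
  {"jaw": 0.032,"spin": 0.03,"translation": [0,0,0]},
  {"jaw": 0.032,"spin": 0.03,"translation": [0,0,0]},
  {"jaw": 0.032,"spin": 0.03,"translation": [0,0,0]},
])

```text
time: 28.62
tool_pos: [504.8, -156.1, 47.6]
tcp_rot: [180.0, -0.0, 35.1]
ft_force: [0.3, -0.0, 0.3]
finger_gap: 32.1
grip_force: 0.3
```

Request:
carry_out([
  {"jaw": 0.032,"spin": 0.03,"translation": [0,0,0]},
  {"jaw": 0.032,"spin": 0.03,"translation": [0,0,0]},
  {"jaw": 0.032,"spin": 0.03,"translation": [0,0,0]},
  {"jaw": 0.032,"spin": 0.03,"translation": [0,0,0]},
  {"jaw": 0.032,"spin": 0.03,"translation": [0,0,0]},
  {"jaw": 0.032,"spin": 0.03,"translation": [0,0,0]},
  {"jaw": 0.032,"spin": 0.03,"translation": [0,0,0]},
  {"jaw": 0.032,"spin": 0.03,"translation": [0,0,0]},
])

```text
time: 29.28
tool_pos: [504.9, -156.2, 47.6]
tcp_rot: [180.0, -0.0, 21.3]
ft_force: [1.1, -0.0, -0.4]
finger_gap: 31.7
grip_force: 0.3
```

```bash
python3 st.py|grep -E "wrist|eff"
```

```text
wrist_torque [ 0.033 -0.085 -0.031]
joint_efforts [ -0.149 -49.889 -43.95   -0.104   0.198  -0.742]
```

Request:
carry_out([
  {"jaw": 0.032,"spin": 0.03,"translation": [0,0,0]},
  {"jaw": 0.032,"spin": 0.03,"translation": [0,0,0]},
  {"jaw": 0.032,"spin": 0.03,"translation": [0,0,0]},
  {"jaw": 0.032,"spin": 0.03,"translation": [0,0,0]},
  {"jaw": 0.032,"spin": 0.03,"translation": [0,0,0]},
  {"jaw": 0.032,"spin": 0.03,"translation": [0,0,0]},
  {"jaw": 0.032,"spin": 0.03,"translation": [0,0,0]},
  {"jaw": 0.032,"spin": 0.03,"translation": [0,0,0]},
])

```text
time: 29.95
tool_pos: [504.8, -156.2, 47.6]
tcp_rot: [180.0, -0.0, 7.6]
ft_force: [-0.2, -0.4, 0.7]
finger_gap: 32.2
grip_force: 0.3
```

Request:
carry_out([
  {"jaw": 0.032,"spin": 0.03,"translation": [0,0,0]},
  {"jaw": 0.032,"spin": 0.03,"translation": [0,0,0]},
  {"jaw": 0.032,"spin": 0.03,"translation": [0,0,0]},
  {"jaw": 0.032,"spin": 0.03,"translation": [0,0,0]},
  {"jaw": 0.032,"spin": 0.03,"translation": [0,0,0]},
  {"jaw": 0.032,"spin": 0.03,"translation": [0,0,0]},
  {"jaw": 0.032,"spin": 0.03,"translation": [0,0,0]},
  {"jaw": 0.032,"spin": 0.03,"translation": [0,0,0]},
])

```text
time: 30.62
tool_pos: [504.9, -156.2, 47.7]
tcp_rot: [180.0, -0.0, -6.2]
ft_force: [0.5, 0.4, 0.1]
finger_gap: 32.1
grip_force: 0.3
```

Request:
carry_out([
  {"jaw": 0.032,"spin": 0.03,"translation": [0,0,0]},
  {"jaw": 0.032,"spin": 0.03,"translation": [0,0,0]},
  {"jaw": 0.032,"spin": 0.03,"translation": [0,0,0]},
  {"jaw": 0.032,"spin": 0.03,"translation": [0,0,0]},
  {"jaw": 0.032,"spin": 0.03,"translation": [0,0,0]},
  {"jaw": 0.032,"spin": 0.03,"translation": [0,0,0]},
  {"jaw": 0.032,"spin": 0.03,"translation": [0,0,0]},
  {"jaw": 0.032,"spin": 0.03,"translation": [0,0,0]},
])

```text
time: 31.28
tool_pos: [504.8, -156.3, 47.6]
tcp_rot: [180.0, -0.0, -19.9]
ft_force: [0.9, -0.0, -0.2]
finger_gap: 31.7
grip_force: 0.3
```

```bash
python3 st.py|grep -E "wrist|eff"
```

```text
wrist_torque [-0.001 -0.126 -0.005]
joint_efforts [ 7.6000e-02 -4.9900e+01 -4.3945e+01  3.8000e-02  2.1500e-01 -7.4300e-01]
```

Request:
carry_out([
  {"jaw": 0.032,"spin": 0.03,"translation": [0,0,0]},
  {"jaw": 0.032,"spin": 0.03,"translation": [0,0,0]},
  {"jaw": 0.032,"spin": 0.03,"translation": [0,0,0]},
  {"jaw": 0.032,"spin": 0.03,"translation": [0,0,0]},
  {"jaw": 0.032,"spin": 0.03,"translation": [0,0,0]},
  {"jaw": 0.032,"spin": 0.03,"translation": [0,0,0]},
  {"jaw": 0.032,"spin": 0.03,"translation": [0,0,0]},
  {"jaw": 0.032,"spin": 0.03,"translation": [0,0,0]},
])

```text
time: 31.95
tool_pos: [504.8, -156.3, 47.6]
tcp_rot: [180.0, -0.0, -33.7]
ft_force: [0.8, -1.2, -0.3]
finger_gap: 32.0
grip_force: 0.3
```

Request:
carry_out([
  {"jaw": 0.032,"spin": 0.03,"translation": [0,0,0]},
  {"jaw": 0.032,"spin": 0.03,"translation": [0,0,0]},
  {"jaw": 0.032,"spin": 0.03,"translation": [0,0,0]},
  {"jaw": 0.032,"spin": 0.03,"translation": [0,0,0]},
  {"jaw": 0.032,"spin": 0.03,"translation": [0,0,0]},
  {"jaw": 0.032,"spin": 0.03,"translation": [0,0,0]},
  {"jaw": 0.032,"spin": 0.03,"translation": [0,0,0]},
  {"jaw": 0.032,"spin": 0.03,"translation": [0,0,0]},
])

```text
time: 32.62
tool_pos: [504.7, -156.0, 47.5]
tcp_rot: [-180.0, -0.0, -47.4]
ft_force: [0.3, 0.9, 0.1]
finger_gap: 32.2
grip_force: 0.5
```

Request:
carry_out([
  {"jaw": 0.032,"spin": 0.02,"translation": [0,0,0]},
  {"jaw": 0.032,"spin": 0.02,"translation": [0,0,0]},
  {"jaw": 0.032,"spin": 0.02,"translation": [0,0,0]},
  {"jaw": 0.032,"spin": 0.02,"translation": [0,0,0]},
  {"jaw": 0.032,"spin": 0.02,"translation": [0,0,0]},
  {"jaw": 0.032,"spin": 0.02,"translation": [0,0,0]},
  {"jaw": 0.032,"spin": 0.02,"translation": [0,0,0]},
  {"jaw": 0.032,"spin": 0.02,"translation": [0,0,0]},
])

```text
time: 33.28
tool_pos: [504.6, -155.9, 47.4]
tcp_rot: [-180.0, -0.0, -56.7]
ft_force: [1.4, 2.3, 0.6]
finger_gap: 32.0
grip_force: 1.2
```

```bash
python3 st.py|grep -E "wrist|eff"
```

```text
wrist_torque [ 0.316 -0.237  0.078]
joint_efforts [ -1.257 -49.361 -43.565  -0.76    0.118  -0.465]
```

Request:
carry_out([
  {"jaw": 0.032,"spin": 0.015,"translation": [0,0,0]},
  {"jaw": 0.032,"spin": 0.015,"translation": [0,0,0]},
  {"jaw": 0.032,"spin": 0.015,"translation": [0,0,0]},
  {"jaw": 0.032,"spin": 0.015,"translation": [0,0,0]},
  {"jaw": 0.032,"spin": 0.015,"translation": [0,0,0]},
  {"jaw": 0.032,"spin": 0.015,"translation": [0,0,0]},
  {"jaw": 0.032,"spin": 0,"translation": [0,0,0]},
  {"jaw": 0.032,"spin": 0,"translation": [0,0,0]},
])

```text
time: 33.95
tool_pos: [504.6, -156.0, 47.3]
tcp_rot: [-180.0, -0.0, -61.7]
ft_force: [1.9, 3.0, 1.6]
finger_gap: 32.0
grip_force: 1.4
```

```bash
python3 st.py|grep -E "wrist|eff|rot"
```

```text
tcp_rot [-1.79991e+02 -7.00000e-03 -6.17180e+01]
wrist_torque [ 0.406 -0.31   0.026]
joint_efforts [ -1.553 -49.034 -43.081  -0.955   0.292   0.178]
```

Request:
carry_out([
  {"jaw": 0.032,"spin": 0.02,"translation": [0,0,0]},
  {"jaw": 0.032,"spin": 0.02,"translation": [0,0,0]},
  {"jaw": 0.032,"spin": 0.02,"translation": [0,0,0]},
  {"jaw": 0.032,"spin": 0.02,"translation": [0,0,0]},
  {"jaw": 0.032,"spin": 0.02,"translation": [0,0,0]},
  {"jaw": 0.032,"spin": 0.02,"translation": [0,0,0]},
  {"jaw": 0.032,"spin": 0,"translation": [0,0,0]},
  {"jaw": 0.032,"spin": 0,"translation": [0,0,0]},
])

```text
time: 34.62
tool_pos: [504.5, -156.0, 47.3]
tcp_rot: [-180.0, -0.0, -68.6]
ft_force: [2.8, 2.7, 1.8]
finger_gap: 32.0
grip_force: 1.7
```

```bash
python3 st.py|grep -E "wrist|eff|rot"
```

```text
tcp_rot [-1.79996e+02 -3.00000e-03 -6.85950e+01]
wrist_torque [ 0.447 -0.415  0.023]
joint_efforts [ -1.793 -48.816 -42.756  -1.102   0.41    0.233]
```

Request:
carry_out([
  {"jaw": 0.032,"spin": -0.1,"translation": [0,0,0]},
  {"jaw": 0.032,"spin": -0.1,"translation": [0,0,0]},
  {"jaw": 0.032,"spin": 0,"translation": [0,0,-0.015]},
  {"jaw": 0.032,"spin": 0,"translation": [0,0,-0.015]},
  {"jaw": 0.032,"spin": -0.12,"translation": [0,0,-0.005]},
  {"jaw": 0.032,"spin": -0.12,"translation": [0,0,0]},
  {"jaw": 0.032,"spin": -0.12,"translation": [0,0,0]},
  {"jaw": 0.032,"spin": -0.12,"translation": [0,0,0]},
])

```text
time: 35.28
tool_pos: [503.8, -156.5, 82.1]
tcp_rot: [179.9, 0.0, -29.3]
ft_force: [0.3, 0.4, -0.0]
finger_gap: 31.8
grip_force: 0.0
```

Request:
carry_out([
  {"jaw": 0.032,"spin": -0.12,"translation": [0,0,0]},
  {"jaw": 0.032,"spin": -0.12,"translation": [0,0,0]},
  {"jaw": 0.032,"spin": -0.12,"translation": [0,0,0]},
  {"jaw": 0.032,"spin": -0.12,"translation": [0,0,0]},
  {"jaw": 0.032,"spin": -0.12,"translation": [0,0,0]},
  {"jaw": 0.032,"spin": -0.12,"translation": [0,0,0]},
  {"jaw": 0.032,"spin": -0.12,"translation": [0,0,0]},
  {"jaw": 0.032,"spin": -0.12,"translation": [0,0,0]},
])

```text
time: 35.95
tool_pos: [503.6, -156.4, 81.7]
tcp_rot: [-180.0, 0.1, 25.7]
ft_force: [-0.3, -0.0, 0.1]
finger_gap: 32.2
grip_force: 0.0
```

Request:
carry_out([
  {"jaw": 0.032,"spin": -0.12,"translation": [0,0,0]},
  {"jaw": 0.032,"spin": -0.12,"translation": [0,0,0]},
  {"jaw": 0.032,"spin": -0.12,"translation": [0,0,0]},
  {"jaw": 0.032,"spin": -0.12,"translation": [0,0,0]},
  {"jaw": 0.032,"spin": -0.12,"translation": [0,0,0]},
  {"jaw": 0.032,"spin": -0.12,"translation": [0,0,0]},
  {"jaw": 0.032,"spin": -0.12,"translation": [0,0,0]},
  {"jaw": 0.032,"spin": -0.12,"translation": [0,0,0]},
])

```text
time: 36.62
tool_pos: [503.6, -156.4, 81.7]
tcp_rot: [-179.9, 0.0, 80.7]
ft_force: [0.4, 0.4, -0.6]
finger_gap: 32.0
grip_force: 0.0
```

Request:
carry_out([
  {"jaw": 0.032,"spin": -0.12,"translation": [0,0,0]},
  {"jaw": 0.032,"spin": -0.12,"translation": [0,0,0]},
  {"jaw": 0.032,"spin": -0.12,"translation": [0,0,0]},
  {"jaw": 0.032,"spin": -0.12,"translation": [0,0,0]},
  {"jaw": 0.032,"spin": -0.12,"translation": [0,0,0]},
  {"jaw": 0.032,"spin": -0.08,"translation": [0,0,0]},
  {"jaw": 0.032,"spin": 0,"translation": [0,0,0]},
  {"jaw": 0.032,"spin": 0,"translation": [0,0,0.01]},
])

```text
time: 37.28
tool_pos: [505.4, -156.9, 73.7]
tcp_rot: [179.9, 0.1, 119.2]
ft_force: [0.7, -0.2, 0.3]
finger_gap: 32.0
grip_force: 0.0
```

Request:
carry_out([
  {"jaw": 0.032,"spin": 0,"translation": [0,0,0.01]},
  {"jaw": 0.032,"spin": 0,"translation": [0,0,0.01]},
  {"jaw": 0.032,"spin": 0,"translation": [0,0,0.005]},
  {"jaw": 0.032,"spin": 0,"translation": [0,0,0]},
  {"jaw": 0.032,"spin": 0,"translation": [0,0,0]},
  {"jaw": 0.032,"spin": 0.03,"translation": [0,0,0]},
  {"jaw": 0.032,"spin": 0.04,"translation": [0,0,0]},
  {"jaw": 0.032,"spin": 0.04,"translation": [0,0,0]},
])

```text
time: 37.95
tool_pos: [505.0, -156.2, 47.9]
tcp_rot: [180.0, 0.0, 112.9]
ft_force: [-0.6, -0.2, 0.2]
finger_gap: 31.9
grip_force: 0.1
```

```bash
python3 st.py
```

```text
time 37.95
tool_pos [ 505.002 -156.216   47.933]
tcp_rot [1.79959e+02 4.60000e-02 1.12906e+02]
joint_pos [-2.27450e+01  6.22700e+00  1.06697e+02 -3.00000e-03  6.70140e+01
 -4.56490e+01]
ft_force [-0.594 -0.23   0.222]
wrist_torque [ 0.053 -0.042  0.02 ]
joint_efforts [-8.0000e-03 -4.9845e+01 -4.4173e+01 -1.5000e-02 -1.1000e-02 -1.0680e+00]
```

Request:
carry_out([
  {"jaw": 0.032,"spin": 0.03,"translation": [0,0,0]},
  {"jaw": 0.032,"spin": 0.03,"translation": [0,0,0]},
  {"jaw": 0.032,"spin": 0.03,"translation": [0,0,0]},
  {"jaw": 0.032,"spin": 0.02,"translation": [0,0,0]},
  {"jaw": 0.032,"spin": 0.02,"translation": [0,0,0]},
  {"jaw": 0.032,"spin": 0.02,"translation": [0,0,0]},
  {"jaw": 0.032,"spin": 0.02,"translation": [0,0,0]},
  {"jaw": 0.032,"spin": 0,"translation": [0,0,0]},
])

```text
time: 38.62
tool_pos: [504.9, -155.9, 47.7]
tcp_rot: [180.0, 0.0, 103.2]
ft_force: [2.1, 4.5, 3.2]
finger_gap: 31.9
grip_force: 2.1
```

```bash
python3 st.py|grep -E "wrist|eff|rot"
```

```text
tcp_rot [1.79951e+02 1.40000e-02 1.03211e+02]
wrist_torque [ 0.654 -0.333  0.064]
joint_efforts [ -2.251 -48.864 -43.2    -1.336   0.056   0.53 ]
```

Request:
carry_out([
  {"jaw": 0.032,"spin": 0.025,"translation": [0,0,0]},
  {"jaw": 0.032,"spin": 0.025,"translation": [0,0,0]},
  {"jaw": 0.032,"spin": 0.025,"translation": [0,0,0]},
  {"jaw": 0.032,"spin": 0.025,"translation": [0,0,0]},
  {"jaw": 0.032,"spin": 0.025,"translation": [0,0,0]},
  {"jaw": 0.032,"spin": 0.025,"translation": [0,0,0]},
  {"jaw": 0.032,"spin": 0,"translation": [0,0,0]},
  {"jaw": 0.032,"spin": 0,"translation": [0,0,0]},
])

```text
time: 39.28
tool_pos: [504.8, -156.0, 47.6]
tcp_rot: [180.0, 0.0, 94.8]
ft_force: [2.1, 4.8, 2.3]
finger_gap: 31.8
grip_force: 2.5
```

```bash
python3 st.py|grep -E "wrist|eff|rot"
```

```text
tcp_rot [1.7996e+02 4.0000e-03 9.4756e+01]
wrist_torque [ 0.702 -0.435  0.004]
joint_efforts [ -2.709 -48.462 -42.727  -1.602   0.163   0.292]
```

Request:
carry_out([
  {"jaw": 0.032,"spin": 0.035,"translation": [0,0,0]},
  {"jaw": 0.032,"spin": 0.035,"translation": [0,0,0]},
  {"jaw": 0.032,"spin": 0.035,"translation": [0,0,0]},
  {"jaw": 0.032,"spin": 0.035,"translation": [0,0,0]},
  {"jaw": 0.032,"spin": 0.035,"translation": [0,0,0]},
  {"jaw": 0.032,"spin": 0.035,"translation": [0,0,0]},
  {"jaw": 0.032,"spin": 0,"translation": [0,0,0]},
  {"jaw": 0.032,"spin": 0,"translation": [0,0,0]},
])

```text
time: 39.95
tool_pos: [504.9, -155.9, 47.6]
tcp_rot: [180.0, -0.0, 82.7]
ft_force: [3.1, 4.7, 2.2]
finger_gap: 32.2
grip_force: 2.6
```

```bash
python3 st.py|grep -E "wrist|eff|rot"
```

```text
tcp_rot [ 1.79951e+02 -1.50000e-02  8.27170e+01]
wrist_torque [ 0.801 -0.533  0.098]
joint_efforts [ -3.086 -48.451 -42.676  -1.822   0.195   0.282]
```

Request:
carry_out([
  {"jaw": 0.032,"spin": 0.035,"translation": [0,0,0]},
  {"jaw": 0.032,"spin": 0.035,"translation": [0,0,0]},
  {"jaw": 0.032,"spin": 0.035,"translation": [0,0,0]},
  {"jaw": 0.032,"spin": 0.035,"translation": [0,0,0]},
  {"jaw": 0.032,"spin": 0.035,"translation": [0,0,0]},
  {"jaw": 0.032,"spin": 0.035,"translation": [0,0,0]},
  {"jaw": 0.032,"spin": 0.035,"translation": [0,0,0]},
  {"jaw": 0.032,"spin": 0,"translation": [0,0,0]},
])

```text
time: 40.62
tool_pos: [505.2, -155.7, 47.6]
tcp_rot: [179.9, -0.0, 68.6]
ft_force: [3.0, 5.6, 1.7]
finger_gap: 32.2
grip_force: 2.9
```

```bash
python3 st.py|grep -E "wrist|eff|rot"
```

```text
tcp_rot [ 1.79931e+02 -4.80000e-02  6.85680e+01]
wrist_torque [ 0.916 -0.644  0.112]
joint_efforts [ -3.557 -48.749 -42.544  -2.127   0.54    0.906]
```

Request:
carry_out([
  {"jaw": 0.032,"spin": 0.035,"translation": [0,0,0]},
  {"jaw": 0.032,"spin": 0.035,"translation": [0,0,0]},
  {"jaw": 0.032,"spin": 0.035,"translation": [0,0,0]},
  {"jaw": 0.032,"spin": 0.035,"translation": [0,0,0]},
  {"jaw": 0.032,"spin": 0.035,"translation": [0,0,0]},
  {"jaw": 0.032,"spin": 0.035,"translation": [0,0,0]},
  {"jaw": 0.032,"spin": 0.035,"translation": [0,0,0]},
  {"jaw": 0.032,"spin": 0,"translation": [0,0,0]},
])

```text
time: 41.28
tool_pos: [505.5, -155.8, 47.6]
tcp_rot: [179.9, -0.1, 54.5]
ft_force: [5.9, 5.1, -0.1]
finger_gap: 32.1
grip_force: 3.2
```

```bash
python3 st.py|grep -E "wrist|eff|rot"
```

```text
tcp_rot [ 1.79905e+02 -7.30000e-02  5.45290e+01]
wrist_torque [ 0.871 -0.91   0.113]
joint_efforts [ -3.59  -49.102 -42.221  -2.202   1.105   0.918]
```

Request:
carry_out([
  {"jaw": 0.032,"spin": 0.035,"translation": [0,0,0]},
  {"jaw": 0.032,"spin": 0.035,"translation": [0,0,0]},
  {"jaw": 0.032,"spin": 0.035,"translation": [0,0,0]},
  {"jaw": 0.032,"spin": 0.035,"translation": [0,0,0]},
  {"jaw": 0.032,"spin": 0.035,"translation": [0,0,0]},
  {"jaw": 0.032,"spin": 0.035,"translation": [0,0,0]},
  {"jaw": 0.032,"spin": 0.035,"translation": [0,0,0]},
  {"jaw": 0.032,"spin": 0,"translation": [0,0,0]},
])

```text
time: 41.95
tool_pos: [505.8, -156.1, 47.7]
tcp_rot: [179.9, -0.1, 40.5]
ft_force: [6.9, 3.9, -1.0]
finger_gap: 32.1
grip_force: 3.3
```

```bash
python3 st.py|grep -E "wrist|eff|rot"
```

```text
tcp_rot [ 1.79875e+02 -1.03000e-01  4.04920e+01]
wrist_torque [ 0.65  -1.111  0.197]
joint_efforts [ -3.068 -49.264 -41.688  -1.942   1.714   0.922]
```

Request:
carry_out([
  {"jaw": 0.032,"spin": 0.035,"translation": [0,0,0]},
  {"jaw": 0.032,"spin": 0.035,"translation": [0,0,0]},
  {"jaw": 0.032,"spin": 0.035,"translation": [0,0,0]},
  {"jaw": 0.032,"spin": 0.035,"translation": [0,0,0]},
  {"jaw": 0.032,"spin": 0.035,"translation": [0,0,0]},
  {"jaw": 0.032,"spin": 0.035,"translation": [0,0,0]},
  {"jaw": 0.032,"spin": 0.035,"translation": [0,0,0]},
  {"jaw": 0.032,"spin": 0,"translation": [0,0,0]},
])

```text
time: 42.62
tool_pos: [505.9, -156.3, 47.8]
tcp_rot: [179.9, -0.1, 26.5]
ft_force: [8.0, 3.2, -1.0]
finger_gap: 31.8
grip_force: 3.5
```

```bash
python3 st.py|grep -E "wrist|eff|rot"
```

```text
tcp_rot [ 1.79882e+02 -1.38000e-01  2.64520e+01]
wrist_torque [ 0.458 -1.145  0.149]
joint_efforts [ -2.538 -49.21  -41.333  -1.638   2.007   0.931]
```

Request:
carry_out([
  {"jaw": 0.032,"spin": 0.035,"translation": [0,0,0]},
  {"jaw": 0.032,"spin": 0.035,"translation": [0,0,0]},
  {"jaw": 0.032,"spin": 0.035,"translation": [0,0,0]},
  {"jaw": 0.032,"spin": 0.035,"translation": [0,0,0]},
  {"jaw": 0.032,"spin": 0.035,"translation": [0,0,0]},
  {"jaw": 0.032,"spin": 0.035,"translation": [0,0,0]},
  {"jaw": 0.032,"spin": 0.035,"translation": [0,0,0]},
  {"jaw": 0.032,"spin": 0,"translation": [0,0,0]},
])

```text
time: 43.28
tool_pos: [505.8, -156.4, 47.8]
tcp_rot: [179.9, -0.2, 12.4]
ft_force: [6.5, 2.9, -0.9]
finger_gap: 31.8
grip_force: 4.2
```

```bash
python3 st.py|grep -E "wrist|eff|rot"
```

```text
tcp_rot [ 1.79909e+02 -1.53000e-01  1.24180e+01]
wrist_torque [ 0.391 -1.157  0.172]
joint_efforts [ -2.399 -49.211 -41.373  -1.51    1.98    0.956]
```

Request:
carry_out([
  {"jaw": 0.032,"spin": 0.035,"translation": [0,0,0]},
  {"jaw": 0.032,"spin": 0.035,"translation": [0,0,0]},
  {"jaw": 0.032,"spin": 0.035,"translation": [0,0,0]},
  {"jaw": 0.032,"spin": 0.035,"translation": [0,0,0]},
  {"jaw": 0.032,"spin": 0.035,"translation": [0,0,0]},
  {"jaw": 0.032,"spin": 0.035,"translation": [0,0,0]},
  {"jaw": 0.032,"spin": 0.0,"translation": [0,0,0]},
  {"jaw": 0.032,"spin": 0,"translation": [0,0,0]},
])

```text
time: 43.95
tool_pos: [505.7, -156.5, 47.8]
tcp_rot: [179.9, -0.2, 0.5]
ft_force: [7.2, 2.2, -0.7]
finger_gap: 31.9
grip_force: 4.4
```

```bash
python3 st.py|grep -E "wrist|eff|rot"; python3 plate.py | sed -n 3,8p
```

```text
tcp_rot [ 1.79936e+02 -1.56000e-01  4.97000e-01]
wrist_torque [ 0.363 -1.038  0.151]
joint_efforts [ -2.21  -49.126 -41.436  -1.394   1.855   0.346]
210 [41 41 41 42 41 38 31 22 14 12 12 12 13 17 23 28 33 34 35 35 37 35 35 36
 36]
220 [37 30 21 13 10 11 10 11 11 13 14 15 17 21 22 23 25 27 27 27 28 28 29 29
 30]
226 [13 12 11 10 10 10 12 10  8  7  5  5  5  5  7  9 11 14 15 17 19 20 21 21
 22]
```

Request:
carry_out([
  {"jaw": 0.032,"spin": 0.035,"translation": [0,0,0]},
  {"jaw": 0.032,"spin": 0.035,"translation": [0,0,0]},
  {"jaw": 0.032,"spin": 0.035,"translation": [0,0,0]},
  {"jaw": 0.032,"spin": 0.035,"translation": [0,0,0]},
  {"jaw": 0.032,"spin": 0.035,"translation": [0,0,0]},
  {"jaw": 0.032,"spin": 0.035,"translation": [0,0,0]},
  {"jaw": 0.032,"spin": 0.035,"translation": [0,0,0]},
  {"jaw": 0.032,"spin": 0,"translation": [0,0,0]},
])

```text
time: 44.67
tool_pos: [505.7, -156.5, 47.8]
tcp_rot: [180.0, -0.2, -13.6]
ft_force: [5.3, 1.1, -0.7]
finger_gap: 32.1
grip_force: 5.2
```

```bash
python3 st.py|grep -E "wrist|eff|rot"
```

```text
tcp_rot [ 1.79979e+02 -1.58000e-01 -1.36490e+01]
wrist_torque [ 0.351 -1.017  0.262]
joint_efforts [ -2.36  -49.106 -41.551  -1.403   1.712   0.992]
```

Request:
carry_out([
  {"jaw": 0.032,"spin": 0.035,"translation": [0,0,0]},
  {"jaw": 0.032,"spin": 0.035,"translation": [0,0,0]},
  {"jaw": 0.032,"spin": 0.035,"translation": [0,0,0]},
  {"jaw": 0.032,"spin": 0.035,"translation": [0,0,0]},
  {"jaw": 0.032,"spin": 0.035,"translation": [0,0,0]},
  {"jaw": 0.032,"spin": 0.035,"translation": [0,0,0]},
  {"jaw": 0.032,"spin": 0.035,"translation": [0,0,0]},
  {"jaw": 0.032,"spin": 0,"translation": [0,0,0]},
])

```text
time: 45.33
tool_pos: [505.6, -156.4, 47.8]
tcp_rot: [-180.0, -0.1, -27.7]
ft_force: [5.8, 2.3, 0.1]
finger_gap: 31.9
grip_force: 5.7
```

```bash
python3 st.py|grep -E "wrist|eff|rot"
```

```text
tcp_rot [-1.7998e+02 -1.4700e-01 -2.7689e+01]
wrist_torque [ 0.445 -0.982  0.224]
joint_efforts [ -2.363 -49.05  -41.75   -1.407   1.506   1.003]
```

Request:
carry_out([
  {"jaw": 0.032,"spin": 0.035,"translation": [0,0,0]},
  {"jaw": 0.032,"spin": 0.035,"translation": [0,0,0]},
  {"jaw": 0.032,"spin": 0.035,"translation": [0,0,0]},
  {"jaw": 0.032,"spin": 0.035,"translation": [0,0,0]},
  {"jaw": 0.032,"spin": 0.035,"translation": [0,0,0]},
  {"jaw": 0.032,"spin": 0.035,"translation": [0,0,0]},
  {"jaw": 0.032,"spin": 0.0,"translation": [0,0,0]},
  {"jaw": 0.032,"spin": 0,"translation": [0,0,0]},
])

```text
time: 46.0
tool_pos: [505.6, -156.3, 47.7]
tcp_rot: [-179.9, -0.1, -39.6]
ft_force: [6.6, 3.3, 0.1]
finger_gap: 32.1
grip_force: 6.3
```

```bash
python3 st.py|grep -E "wrist|eff|rot"
```

```text
tcp_rot [-1.79949e+02 -1.30000e-01 -3.95980e+01]
wrist_torque [ 0.508 -0.974  0.273]
joint_efforts [ -2.662 -48.988 -41.733  -1.563   1.474   0.412]
```

Request:
carry_out([
  {"jaw": 0.032,"spin": -0.1,"translation": [0,0,0]},
  {"jaw": 0.032,"spin": -0.1,"translation": [0,0,0]},
  {"jaw": 0.032,"spin": 0,"translation": [0,0,-0.015]},
  {"jaw": 0.032,"spin": 0,"translation": [0,0,-0.02]},
  {"jaw": 0.032,"spin": 0,"translation": [0,0,-0.03]},
  {"jaw": 0.032,"spin": 0,"translation": [0,0,-0.04]},
  {"jaw": 0.032,"spin": 0,"translation": [0,0,-0.04]},
  {"jaw": 0.032,"spin": 0,"translation": [0,0,-0.03]},
])

```text
time: 46.67
tool_pos: [504.5, -157.0, 225.6]
tcp_rot: [179.9, -0.1, -28.2]
ft_force: [1.2, -0.4, 1.5]
finger_gap: 31.9
grip_force: 0.0
```

Request:
carry_out([
  {"jaw": 0.032,"spin": 0,"translation": [0,0.035,0]},
  {"jaw": 0.032,"spin": 0,"translation": [0,0.035,0]},
  {"jaw": 0.032,"spin": 0,"translation": [0,0.035,0]},
  {"jaw": 0.032,"spin": 0,"translation": [0,0.035,0]},
  {"jaw": 0.032,"spin": 0,"translation": [0,0.035,0]},
  {"jaw": 0.032,"spin": 0,"translation": [0,0.035,0]},
  {"jaw": 0.032,"spin": 0,"translation": [0,0.02,0]},
  {"jaw": 0.032,"spin": 0,"translation": [0,0,0]},
])

```text
time: 47.33
tool_pos: [392.7, -362.5, 221.9]
tcp_rot: [179.9, 0.1, -28.4]
ft_force: [-0.4, -0.1, 0.2]
finger_gap: 31.9
grip_force: 0.0
```

```bash
python3 plate.py; python3 look.py j
```

```text
207 [ 73  79  73  68  67  67  57  34  11   4   4  33  85 112 118 118 119 118
 118 118 118 119 119 118 118]
210 [ 70  87  87  75  68  66  58  33  10   5   4  22  71 103 113 117 117 118
 118 118 117 116 118 116 118]
220 [ 98 104 113 114 113 113 106  77  31   8   4   3   4   5   5   5   5   6
   6   6   5   4   6   5   4]
226 [ 96 101 112 114 114 115 108  78  31   7   4   3   5   4   5   5   4   6
   5   5   5   6   5   6   5]
232 [ 97 102 114 117 117 115 109  85  40  11   4   3   4   5   5   5   5   5
   6   4   5   7   5   6   6]
246 [ 94  97 106 111 112 112 108  85  45  12   6  12  41  72  95 108 110 109
 110 109 109 110 108 108 108]
249 [ 94  97 107 112 113 113 109  88  47  16   6  11  41  71  95 109 113 113
 113 111 112 112 112 112 112]
20 [array([222.6, 251.1]), array([222.2, 226.5]), array([221.8, 202.3])]
24 [array([224.7, 251.1]), array([224.2, 226.4]), array([223.8, 202.3])]
28 [array([226.7, 251. ]), array([226.3, 226.3]), array([225.8, 202.2])]
31 [array([228.3, 250.9]), array([227.8, 226.3]), array([227.3, 202.2])]
red pred [224.2 201.3] [225.2 257.4]
stop [28.3  4.8] 0.75
stop [33.  4.] 0.93
push_tab [148.5   3.8] 0.6
push_tab [148.1  -2.7] 0.67
red_line [21.6 -2.5] 0.61
red_line [25.1  8.3] 0.74
wing_nut [107.3   6.9] 0.72
wing_nut [96.1 -4.1] 0.51
stud_foot [110.6  -6.9] 0.74
stud_foot [109.7   4.7] 0.98
[ 396.  -358.4  222.3] [ 303.2 -117.6] [180.   -0.  -28.2] [ 0.2 -0.3  0.4] [-0.  0. -0.] 47.9833
```

View pics/j.png

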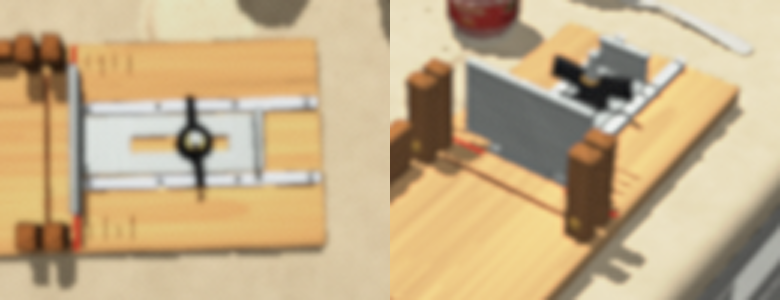

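```bash
python3 -c "
from bench import r
print(r.hand_in())"
```

```text
the job is handed in; nothing more can be done
None
```

The stop's front face stands on the red line (about 0.5 mm off in the last picture) and the wing nut is finger-tight on it. The job is handed in with the arm clear, but the hand-in gave no verdict, and I judged the nut's 8 N bearing force only from about 0.27 N m of wrist torque, since it could not be measured directly.

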